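Assemble a pot-core choke under its pressing weight

TASK

Put the pot-core choke together over the brass stud of the centring stand, so that it can bond under weight: first the ferrite half that lies open side up, then the yellow bobbin down into it, then the other ferrite half (it already lies open side down) to close it, then the red fibre washer, which keeps the steel off the brittle ferrite, and last the steel weight. Each part must be fully home before the next goes on; set the ferrite halves down without dropping them, and leave the blue bobbin where it is.

Things in the scene. Friction and masses are not known exactly. Their poses are not given: they have to be found in the camera images.
- stand_seat (a point): centring stand, fixed to the bench: flat turned aluminium disc 84 mm across and 10 mm high with a brown seat 66 mm across on it, its top 14 mm above the bench, and a brass stud upright in the middle. The point is the centre of the seat's top face, at the foot of the stud; z up. The stud is 46 mm high above the seat: 10 mm thick for the lowest 9 mm, 8 mm thick above, its last 6 mm tapered to a 3 mm tip.
- core_open_mid (a point): dark-grey ferrite pot-core half, a round cup 60 mm across, 15 mm high: wall 5 mm, floor 4 mm, centre post 22 mm thick and as high as the wall, 12 mm bore right through. Two 11 mm wire slots in the wall at its own +x and -x (may point anywhere). Lies OPEN SIDE UP (ring-shaped groove and post seen from above). The point is on its axis, half-way up (7.5 mm above its underside); z up. About 0.09 kg, brittle.
- bobbin_yellow_mid (a point): wound coil bobbin: a ring 44 mm across and 20 mm high with a 28 mm hole, copper wire between two yellow plastic flanges, standing with the hole upright. It fits with 3 mm to spare all round into the groove of a core half (around the post); on the floor of the open half it stands 9 mm above that half's rim, so hold it by its topmost 8 mm. The point is on its axis, half-way up (10 mm above its underside); z up. About 0.045 kg.
- core_lid_mid (a point): dark-grey ferrite pot-core half, a round cup 60 mm across, 15 mm high: wall 5 mm, floor 4 mm, centre post 22 mm thick and as high as the wall, 12 mm bore right through. Two 11 mm wire slots in the wall at its own +x and -x (may point anywhere). Lies OPEN SIDE DOWN (flat back with the 12 mm hole seen from above). The point is on its axis, half-way up (7.5 mm above its lowest edge); z up. About 0.09 kg, brittle.
- fibre_washer_mid (a point): dark red fibre washer, a flat disc 46 mm across and 8 mm thick with a 12 mm hole. The point is on its axis, half-way up (4 mm above its underside); z up. About 0.02 kg.
- steel_weight_mid (a point): bright steel pressing weight, a cylinder 50 mm across and 34 mm high with a 12 mm hole right through, standing upright. The point is on its axis, half-way up (17 mm above its underside); z up. About 0.45 kg.
- bobbin_blue_mid (a point): wound coil bobbin: a ring 44 mm across and 20 mm high with a 28 mm hole, copper wire between two blue plastic flanges, standing with the hole upright. A spare of the same size, not for this core. The point is on its axis, half-way up; z up.
There are look-alikes about, which are no part of the job. Of the things that look like the part that bears fibre_washer_mid, the middle-sized one is meant.

How it is judged:
On the way, in this order (a step that is already met when the one before it is completed fails the run):
1. the open half-core sits flat on the stand's seat, over the stud (horizontal distance between core_open_mid and stand_seat below 0.004 m and z of core_open_mid in the frame of stand_seat between 0.0055 and 0.0095 m and angle between core_open_mid's own z axis and vertical below 0.08 rad), for 0.2 s.
2. the yellow bobbin is nested down to the floor of the open half-core (all of step 1 and horizontal distance between bobbin_yellow_mid and stand_seat below 0.006 m and z of bobbin_yellow_mid in the frame of stand_seat between 0.012 and 0.016 m and angle between bobbin_yellow_mid's own z axis and vertical below 0.08 rad), for 0.2 s.
3. the second half-core closes it, rim to rim with the first (all of step 2 and horizontal distance between core_lid_mid and stand_seat below 0.004 m and z of core_lid_mid in the frame of stand_seat between 0.0205 and 0.0245 m and angle between core_lid_mid's own z axis and vertical below 0.08 rad), for 0.2 s.
4. the red fibre washer lies flat on the closed core (all of step 3 and horizontal distance between fibre_washer_mid and stand_seat below 0.004 m and z of fibre_washer_mid in the frame of stand_seat between 0.032 and 0.036 m and angle between fibre_washer_mid's own z axis and vertical below 0.08 rad), for 0.2 s.
5. the steel weight stands on the washer (all of step 4 and horizontal distance between steel_weight_mid and stand_seat below 0.004 m and z of steel_weight_mid in the frame of stand_seat between 0.053 and 0.057 m and angle between steel_weight_mid's own z axis and vertical below 0.08 rad), for 0.2 s.
At the end, for the whole second after the job is handed in: Over the stud, from below: open half, yellow bobbin, other half, red washer, weight; centres 7.5, 14, 22.5, 34 and 55 mm above the seat within 2 mm, within 4 mm of the stud axis (bobbin 6 mm), upright within 4.5 degrees, at rest and let go (all of step 5 and linear speed of each of core_open, bobbin_yellow, core_lid, fibre_washer, steel_weight below 0.02 m/s); the robot touches nothing.
It fails at once if the blue bobbin is moved by more than 25 mm (distance of bobbin_blue_mid from where it was at the start of the episode above 0.025 m).
It fails at once if a ferrite half is dropped (falls free faster than 0.5 m/s, a drop of about 13 mm) ((linear speed of core_open above 0.5 m/s and contact force between the fingers and core_open below 0.05 N) or (linear speed of core_lid above 0.5 m/s and contact force between the fingers and core_lid below 0.05 N)).
It also fails if it takes over 115 s, if anything falls off the work surface, if the arm or the gripper's body presses on something with over 40 N, if the wrist force passes 120 N, or if a joint passes its speed limit or range.

ROBOT

A 6-joint arm with a two-finger parallel gripper is mounted at the origin on a cart in front of the work surface, level with it; the furniture and walls round the work are solid. World frame = base frame: x ahead of the robot, y to its left, z up, the work surface at z = 0. Lengths are in m, angles in rad, forces in N, time in s.
With the tool pointing down it reaches from about 0.3 to 0.75 m from the base axis. Payload 8.5 kg.
Tool frame: the origin (TCP) lies at the very end of the fingers, on their centre line; the grasp point (between the pads) lies grip_point_offset behind it (grip_point_offset is the distance from the TCP to the grasp point, in m); z points along the fingers, y is the line along which they close (so a half turn about z gives the same grasp; the last joint's range is limited). The gripper opens to 85 mm and grips with 20 to 120 N. Pads are 22 mm wide; open, the fingers measure 114 mm over their backs; the gripper's body (76 mm by 85 mm) begins 54 mm behind the grasp point. The pads swing forward as they close: fully open they stand 13 mm farther back than shut.
Start: joints at [-1.485, 0.381, 1.297, -0, 1.464, -0.215], TCP at [0.163, -0.525, 0.231] pointing down, gripper open.
Joint ranges: [-3.11, 3.11], [-0.89, 2.33], [0.22, 2.48], [-1.42, 4.56], [0.17, 2.85], [-2.88, 2.88]. Speed limits (rad/s): [2.39, 2.39, 3.14, 3.14, 3.14, 3.14].

INTERFACE

Orientations are given as a unit quaternion [w, x, y, z].
In Python, from rig import * gives the robot as it stands.
- The arm moves only by the tool play_rows, never from a script. Its argument "commands" is a list of rows, each a list of 5 numbers: the closure, from -1 (fully open) to 1 (shut), then the shift along the tool's x, y, z in units of 30 mm (1.0 is 30 mm), then the turn about the tool's z in units of 6 degrees (1.0 is 6 degrees). A call has 1 to 5 rows; each row is the pose to reach, as a shift and turn from the pose commanded when the call began, along the tool's axes at that moment; what a row does not reach only later rows make up. A row lasts 1/10 s, in which the tool goes at most 50 mm and 8.59 degrees, less where a joint would pass 70% of its speed; a pose out of reach is approached as far as the arm can. A call with a gripper value outside its range is refused whole. The fingers move at their own pace and stop on an object; "squeeze" is the grip in N (left out, the last holds). Time passes only in rows, so rows that repeat a pose let the fingers close. It gives the time, the measured TCP pose, the force, the opening and the grip force at its end, in the units of the state.
- state(): the state, without advancing time (a new reading comes with each control period).
- read_camera(name): name is "scene" or "top"; returns the picture (420x560x3 uint8, blue, green, red); there is no depth.
- get_calibration(name): a dict with "vfov" (degrees; the focal length in pixels is half the picture's height over the tangent of half this angle, whatever the lens; pixels are square), "cx", "cy" (the principal point, pixels), "k1" (the pictures are not rectified: a ray, as slopes to the right and down, at radius r is drawn at 1 + k1 r^2 times it, then the intrinsics apply), "rvec" (rotation vector, rad) and "tvec" (3), from world to camera coordinates, as OpenCV has them. Camera axes: x right, y down, z forward; pixel columns grow to the right and rows downward; lengths in m; the calibration is good to about 2 mm. A picture is of the moment at which its call begins. get_calibration takes no time and is no camera call.
- sign_off(): hands the job in; it is judged then, once.
The state is a dict: "time_s": time; "joints": joint angles; "joint_velocities": joint speeds; "joint_torque": joint torques, N m; "ee_pos": TCP position; "tcp_rot": TCP orientation; "wrist_force": force on the tool from outside, world axes, zero at the start; "wrist_torque": the same for the moment, N m; "grip_width": opening from 0.0 (shut) to 1.0 (fully open); "finger_force": force on a finger pad.
Only numpy, scipy, OpenCV 4.12 (cv2) and the standard library are available. Lean on these libraries where they do the work, as an engineer would, in place of code of your own. Each camera call takes 0.05 s, during which the arm holds its last target. There are 200 camera calls.

## Working session

There is one attempt and no reset: what is moved stays moved. The work goes in short steps, Python scripts to look and compute and a tool call to move; the robot and the scene stay as the last step left them, time stands still between calls to the robot, and variables do not carry over. Pictures are saved under pics/ and viewed, at most 14 in all, crops included, and the job is handed in when it is done.

Besides the shell and the picture viewer there is one more tool, called after "Emit:" by a JSON object that holds its "op" and its "data", one argument or row to a line. play_rows: Moves the arm, as the interface text tells. Its arguments: {"type":"object","properties":{"commands":{"type":"array"},"squeeze":{"type":"number"}},"required":["commands"]}

```bash
mkdir -p pics; ls
python3 - <<'E'
from rig import *
import cv2
s=state();print(s)
for n in("scene","top"):
    cv2.imwrite(f"pics/{n}0.png",cv2.resize(read_camera(n),(800,600),interpolation=cv2.INTER_CUBIC));print(get_calibration(n))
E
```

```text
pics
{'time_s': 0.0, 'joints': array([-1.48531322e+00,  3.81205811e-01,  1.29832654e+00, -5.51330808e-06,
        1.46358562e+00, -2.15315471e-01]), 'joint_velocities': array([-4.19526891e-04,  1.92979781e-04,  1.88068547e-03,  3.32621543e-04,
        6.36208130e-05,  8.07743482e-04]), 'joint_torque': array([-1.12950647e-05, -4.48447537e+01, -2.31272453e+01, -2.88793344e-04,
        4.63409582e-03, -3.27891723e-05]), 'ee_pos': array([ 0.16291641, -0.52498768,  0.23068433]), 'tcp_rot': array([-7.61229114e-04,  9.88710998e-01,  1.49833174e-01,  4.67392360e-05]), 'wrist_force': array([ 0.10691111, -0.25348452,  0.01517301]), 'wrist_torque': array([-0.02192203,  0.00864086, -0.00134734]), 'finger_force': 0.0, 'grip_width': 1.0029306725446696}
{'vfov': 42.99898158741184, 'cx': 278.32958130262, 'cy': 203.16308188997704, 'k1': -0.012366409992652594, 'rvec': array([ 0.63750062, -2.52371485,  1.34153325]), 'tvec': array([0.57415367, 0.13354348, 0.93319792])}
{'vfov': 45.31184171212501, 'cx': 280.3451843191353, 'cy': 213.8055099536406, 'k1': 0.027539441978161258, 'rvec': array([ 2.1304015 , -2.17179796,  0.11899237]), 'tvec': array([0.15373367, 0.58389946, 0.84196261])}
```

View pics/top0.png

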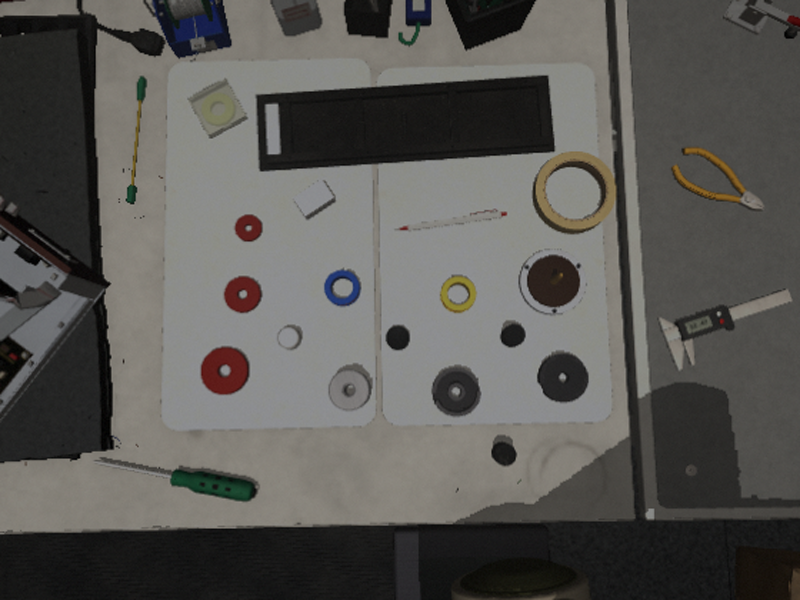

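View pics/scene0.png

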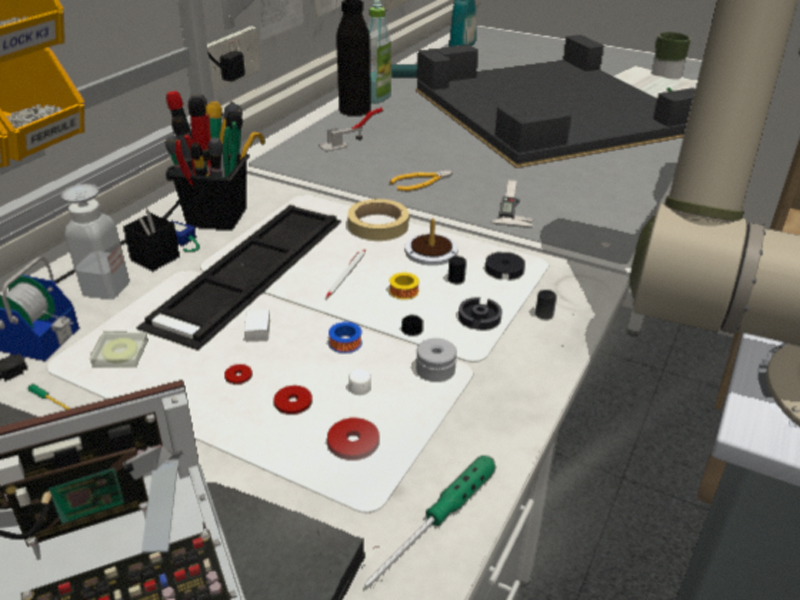

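The top view shows the pieces, in 800x600 pixels: stand (553,280), open half (456,391), lid (563,377), yellow bobbin (458,294), blue bobbin (342,288), middle washer (243,294) and weight (349,389). Next is an enlarged crop, with a first estimate drawn on it.

```bash
cat > h.py <<'E'
from rig import *
import cv2, numpy as np
def cal(n):
    c=get_calibration(n); f=210/np.tan(np.radians(c["vfov"]/2))
    return c,f,cv2.Rodrigues(np.array(c["rvec"]))[0],np.array(c["tvec"])
def proj(n,P):
    c,f,R,t=cal(n); p=np.atleast_2d(P)@R.T+t; s=p[:,:2]/p[:,2:]
    s=s*(1+c["k1"]*(s**2).sum(1,keepdims=True)); return s*f+[c["cx"],c["cy"]]
def unproj(n,uv,z):
    c,f,R,t=cal(n); d=(np.array(uv,float)-[c["cx"],c["cy"]])/f; s=d.copy()
    for _ in range(10): s=d/(1+c["k1"]*(s@s))
    r=R.T@np.array([*s,1]); o=-R.T@t; return o+r*(z-o[2])/r[2]
def circ(p,r):
    a=np.linspace(0,2*np.pi,60); return np.c_[p[0]+r*np.cos(a),p[1]+r*np.sin(a),p[2]+0*a]
def crop(n,img,x0,y0,w,h,k,circles,fn):
    o=cv2.resize(img[y0:y0+h,x0:x0+w],None,fx=k,fy=k,interpolation=cv2.INTER_CUBIC)
    for p,r in circles:
        q=(proj(n,circ(p,r))-[x0,y0]+.5)*k-.5
        cv2.polylines(o,[np.round(q*8).astype(int)],True,(0,255,0),1,cv2.LINE_AA,3)
    cv2.imwrite(fn,o)
E
python3 - <<'E'
from h import *
T={"stand":(553,280,.014,.033),"open":(456,391,.015,.03),"lid":(563,377,.015,.03),"yel":(458,294,.02,.022),"blue":(342,288,.02,.022),"wash":(243,294,.008,.023),"wt":(349,389,.034,.025)}
C=[]
for k,(u,v,z,r) in T.items():
    p=unproj("top",((u+.5)*.7-.5,(v+.5)*.7-.5),z); print(k,p.round(4),np.hypot(*p[:2]).round(3)); C.append((p,r))
img=read_camera("top"); 
crop("top",img,145,165,140,130,5.7,C,"pics/c1.png");crop("top",img,285,165,140,130,5.7,C,"pics/c2.png")
print(proj("top",[[.3,0,0],[.3,-.1,0]]))
E
```

```text
stand [ 0.6183 -0.0491  0.014 ] 0.62
open [0.482  0.0764 0.015 ] 0.488
lid [ 0.4968 -0.0558  0.015 ] 0.5
yel [0.6021 0.0709 0.02  ] 0.606
blue [0.6127 0.2158 0.02  ] 0.65
wash [0.6093 0.3427 0.008 ] 0.699
wt [0.4867 0.207  0.034 ] 0.529
[[365.49582234 378.24179787]
 [423.31894806 377.54493008]]
```

View pics/c1.png

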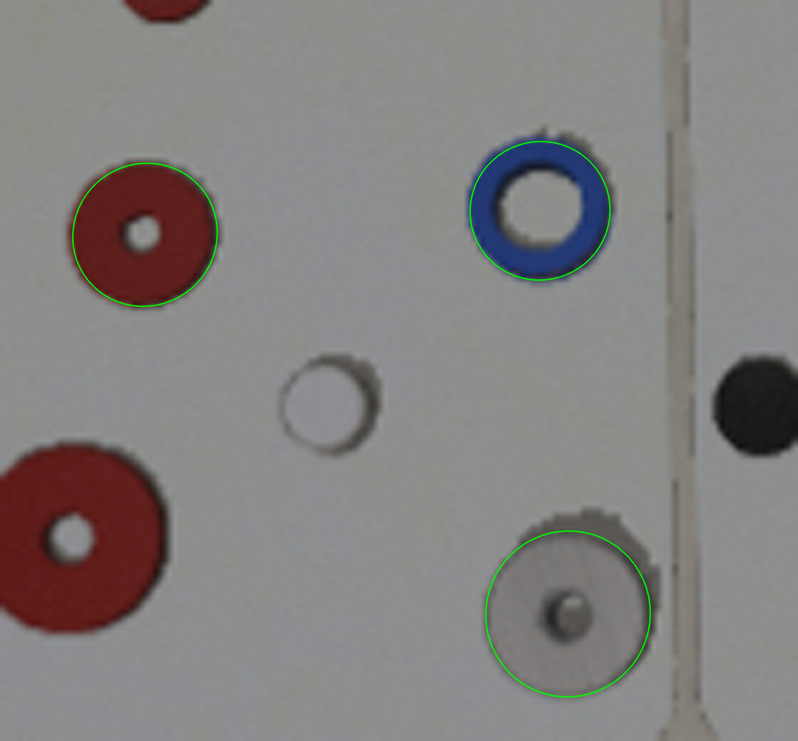

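View pics/c2.png

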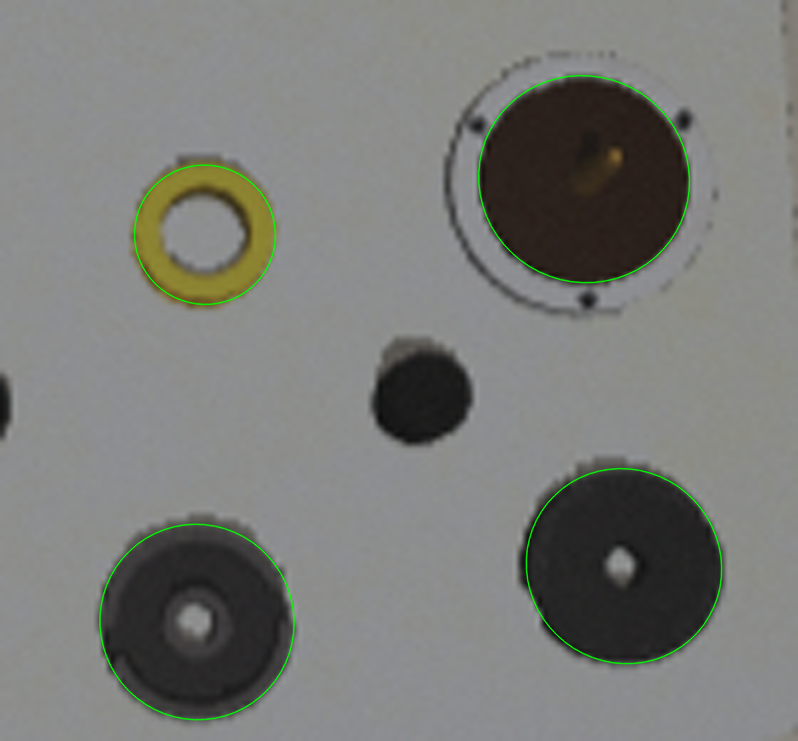

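Every circle fits to about 1 mm, and the heights and sizes agree with what is given. First I turn the tool square to the world and start towards the open half.

Emit:
{"op": "play_rows", "data": {
  "commands": [
    [-1, 5.6, -5.6, 0, 2.86],
    [-1, 5.6, -5.6, 0, 2.86],
    [-1, 5.6, -5.6, 0, 2.86],
    [-1, 5.6, -5.6, 0, 2.86],
    [-1, 5.6, -5.6, 0, 2.86]
  ],
  "squeeze": 40
}}

```text
time_s: 0.65
ee_pos: [0.2742, -0.3124, 0.2313]
tcp_rot: [-0.0, 1.0, 0.001, 0.0]
wrist_force: [0.5, -0.1, -0.3]
grip_width: 1.003
finger_force: 0.0
```

```bash
cat > go.py <<'E'
import sys
from h import *
from scipy.spatial.transform import Rotation as Ro
s=state(); q=s["tcp_rot"]; R=Ro.from_quat(np.r_[q[1:],q[0]]).as_matrix()
t=np.array([float(a) for a in sys.argv[1:4]]); p=s["ee_pos"]
print("t",round(s["time_s"],2),"p",p.round(4),"j",s["joints"].round(2),"xdir",np.degrees(np.arctan2(R[1,0],R[0,0])).round(2),"zdir",R[:,2].round(3))
print("F",s["wrist_force"].round(2),"grip",round(s["grip_width"],3),round(s["finger_force"],1),"shift",(R.T@(t-p)/.03).round(3))
E
python3 go.py .482 .0764 .15; python3 -c "
import rig;print({k:v for k,v in vars(rig).items() if isinstance(v,(int,float))})"
```

```text
t 0.65 p [ 0.2742 -0.3124  0.2313] j [-1.14  0.14  1.63  0.    1.36  0.43] xdir 0.11 zdir [ 0.     0.001 -1.   ]
F [ 0.54 -0.13 -0.32] grip 1.003 0.0 shift [  6.949 -12.947   2.717]
{'grip_point_offset': 0.0187}
```

Emit:
{"op": "play_rows", "data": {
  "commands": [
    [-1, 6.95, -12.95, 2.7, 0],
    [-1, 6.95, -12.95, 2.7, 0],
    [-1, 6.95, -12.95, 2.7, 0],
    [-1, 6.95, -12.95, 2.7, 0],
    [-1, 6.95, -12.95, 2.7, 0]
  ]
}}

```text
time_s: 1.15
ee_pos: [0.3901, -0.0963, 0.1859]
tcp_rot: [0.0, 1.0, 0.001, 0.0]
wrist_force: [0.6, -1.5, 0.1]
grip_width: 1.0
finger_force: 0.0
```

```bash
python3 go.py .482 .0764 .08
```

```text
t 1.15 p [ 0.3901 -0.0963  0.1859] j [-0.54  0.17  1.75 -0.    1.22  1.03] xdir 0.06 zdir [ 0. -0. -1.]
F [ 0.61 -1.54  0.05] grip 1.0 0.0 shift [ 3.068 -5.755  3.53 ]
```

Emit:
{"op": "play_rows", "data": {
  "commands": [
    [-1, 3.07, -5.76, 2.5, 0],
    [-1, 3.07, -5.76, 2.5, 0],
    [-1, 3.07, -5.76, 2.5, 0],
    [-1, 3.07, -5.76, 2.5, 0],
    [-1, 3.07, -5.76, 2.5, 0]
  ]
}}

```text
time_s: 1.65
ee_pos: [0.4819, 0.0782, 0.1092]
tcp_rot: [-0.0, 1.0, 0.003, -0.001]
wrist_force: [-0.7, -0.1, 0.4]
grip_width: 1.001
finger_force: 0.0
```

```bash
python3 go.py .482 .0764 .05
python3 - <<'E'
from h import *
img=read_camera("top"); s=read_camera("scene")
P=(.482,.0764,.015);u=proj("scene",P)[0].astype(int)
crop("top",img,270,210,110,100,5.5,[(P,.03)],"pics/a1.png")
crop("scene",s,u[0]-60,u[1]-65,120,100,5.5,[(P,.03)],"pics/a2.png")
a=cv2.imread("pics/a1.png");b=cv2.imread("pics/a2.png")
cv2.imwrite("pics/a.png",cv2.resize(np.hstack([a,b]),None,fx=.63,fy=.63))
E
```

```text
t 1.65 p [0.4819 0.0782 0.1092] j [-0.08  0.41  1.65  0.    1.08  1.48] xdir 0.31 zdir [-0.003  0.001 -1.   ]
F [-0.67 -0.13  0.39] grip 1.001 0.0 shift [0.009 0.063 1.972]
```

View pics/a.png

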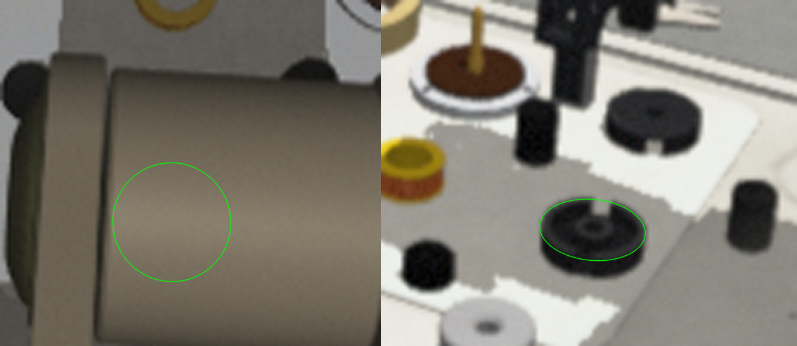

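Run:
```python
from h import *
P=(.482,.0764,.015);u=proj("scene",P)[0].astype(int)
for z in(.109,.122):
  for y in(.078-.0425,.078-.057):
    for x in (.471,.493):
      q=(proj("scene",(x,y,z))[0]-[u[0]-60,u[1]-65]+.5)*5.5-.5; print(z,y,x,(q*.63+[381*1,0]).round(0))
```

```text
0.109 0.0355 0.471 [652.  59.]
0.109 0.0355 0.493 [615.  49.]
0.109 0.020999999999999998 0.471 [661.  48.]
0.109 0.020999999999999998 0.493 [625.  38.]
0.122 0.0355 0.471 [654.  39.]
0.122 0.0355 0.493 [617.  29.]
0.122 0.020999999999999998 0.471 [663.  28.]
0.122 0.020999999999999998 0.493 [627.  18.]
```

Emit:
{"op": "play_rows", "data": {
  "commands": [
    [-1, 0.01, 0.06, 1, 0.05],
    [-1, 0.01, 0.06, 2, 0.05],
    [-1, 0.01, 0.06, 2.8, 0.05],
    [-1, 0.01, 0.06, 3.4, 0.05],
    [-1, 0.01, 0.06, 3.7, 0.05]
  ]
}}

```text
time_s: 2.25
ee_pos: [0.4813, 0.0715, -0.0004]
tcp_rot: [0.0, 1.0, -0.003, -0.001]
wrist_force: [-0.1, 0.3, 0.7]
grip_width: 1.004
finger_force: 0.0
```

Emit:
{"op": "play_rows", "data": {
  "commands": [
    [-1, 0, 0, 0, 0],
    [-0.4, 0, 0, 0, 0],
    [0, 0, 0, 0, 0],
    [0.3, 0, 0, 0, 0],
    [1, 0, 0, 0, 0]
  ]
}}

```text
time_s: 2.75
ee_pos: [0.4824, 0.0726, 0.0019]
tcp_rot: [0.0, 1.0, -0.002, 0.001]
wrist_force: [-2.9, -1.5, 12.5]
grip_width: 0.674
finger_force: 40.0
```

```bash
python3 go.py .482 .0764 .00;python3 - <<'E'
from h import *
s=read_camera("scene")
P=(.482,.0764,.015);u=proj("scene",P)[0].astype(int)
crop("scene",s,u[0]-70,u[1]-65,140,110,5,[],"pics/b.png")
E
```

```text
t 2.75 p [0.4824 0.0726 0.0019] j [-0.09  0.58  1.77 -0.    0.79  1.48] xdir -0.2 zdir [ 0.003 -0.001 -1.   ]
F [-2.91 -1.53 12.47] grip 0.674 40.0 shift [-0.013 -0.126  0.062]
```

View pics/b.png

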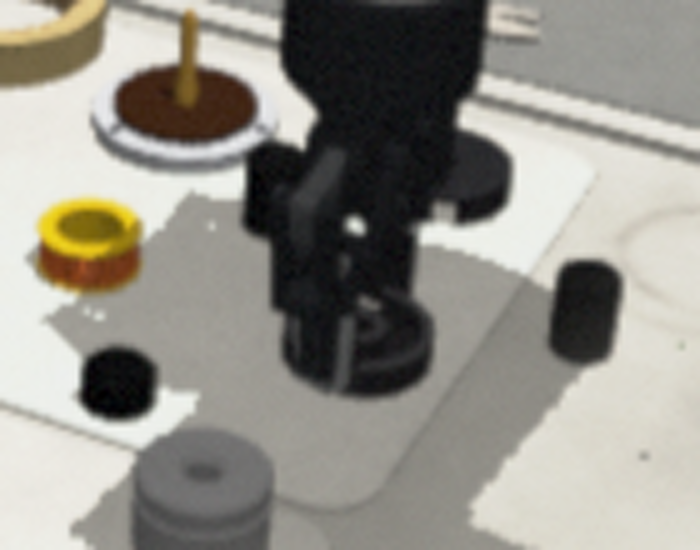

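The fingertips are bearing on the bench (12 N upwards), so I'll regrip a few millimetres higher.

Emit:
{"op": "play_rows", "data": {
  "commands": [
    [-0.2, 0, 0, 0, 0],
    [-0.7, 0, 0, 0, 0],
    [-0.7, 0, 0, -0.1, 0],
    [-0.7, 0, 0, -0.25, 0],
    [-0.7, 0, 0, -0.25, 0]
  ]
}}

```text
time_s: 3.3
ee_pos: [0.4822, 0.0729, 0.0083]
tcp_rot: [0.0, 1.0, -0.002, 0.001]
wrist_force: [-0.7, 0.1, 0.1]
grip_width: 0.848
finger_force: 0.0
```

```bash
python3 go.py .482 .0726 .006
```

```text
t 3.3 p [0.4822 0.0729 0.0083] j [-0.09  0.57  1.76  0.    0.81  1.48] xdir -0.22 zdir [ 0.001 -0.    -1.   ]
F [-0.66  0.08  0.12] grip 0.848 0.0 shift [-0.005  0.009  0.078]
```

Emit:
{"op": "play_rows", "data": {
  "commands": [
    [-0.4, 0, 0, 0, 0],
    [0, 0, 0, 0, 0],
    [0.5, 0, 0, 0, 0],
    [1, 0, 0, 0, 0],
    [1, 0, 0, 0, 0]
  ]
}}

```text
time_s: 3.8
ee_pos: [0.482, 0.0728, 0.0087]
tcp_rot: [0.0, 1.0, -0.002, 0.0]
wrist_force: [-4.0, -0.4, 15.1]
grip_width: 0.658
finger_force: 39.1
```

```bash
python3 go.py .482 .0726 .006
```

```text
t 3.8 p [0.482  0.0728 0.0087] j [-0.09  0.57  1.76 -0.    0.81  1.48] xdir -0.18 zdir [ 0.001 -0.    -1.   ]
F [-3.98 -0.45 15.1 ] grip 0.658 39.1 shift [0.001 0.006 0.089]
```

Run:
```python
from h import *
s=read_camera("scene")
P=(.482,.0764,.015);u=proj("scene",P)[0].astype(int)
crop("scene",s,u[0]-30,u[1]-40,70,60,10,[],"pics/b2.png")
for y in (.0728+.03,.0728+.042):
  for z in (0,.005,.01,.015): print(y,z,[((proj("scene",(x,y,z))[0]-u+[30,40]+.5)*10).round() for x in (.471,.493)])
```

```text
0.1028 0 [array([303., 559.]), array([200., 526.])]
0.1028 0.005 [array([305., 539.]), array([201., 506.])]
0.1028 0.01 [array([307., 518.]), array([203., 485.])]
0.1028 0.015 [array([309., 497.]), array([205., 465.])]
0.11480000000000001 0 [array([279., 592.]), array([175., 559.])]
0.11480000000000001 0.005 [array([281., 572.]), array([176., 538.])]
0.11480000000000001 0.01 [array([283., 551.]), array([178., 518.])]
0.11480000000000001 0.015 [array([285., 530.]), array([179., 497.])]
```

View pics/b2.png

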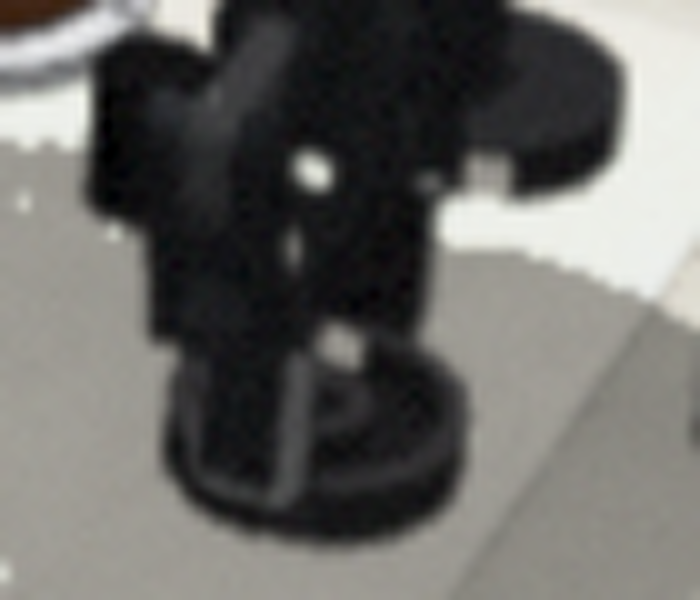

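The pad tip is at about z = 13 mm, so it holds only the top 2 mm. That puts the tip about 5 mm above the TCP at this opening. I'll regrip about 10 mm lower with a lighter squeeze.

Emit:
{"op": "play_rows", "data": {
  "commands": [
    [-0.2, 0, 0, 0, 0],
    [-0.7, 0, 0, 0, 0],
    [-0.7, 0, 0, 0.15, 0],
    [-0.7, 0, 0, 0.33, 0],
    [-0.7, 0, 0, 0.33, 0]
  ],
  "squeeze": 25
}}

```text
time_s: 4.35
ee_pos: [0.4812, 0.0729, -0.0033]
tcp_rot: [-0.0, 1.0, -0.002, -0.001]
wrist_force: [1.2, 0.1, 0.7]
grip_width: 0.848
finger_force: 0.0
```

Emit:
{"op": "play_rows", "data": {
  "commands": [
    [-0.7, 0, 0, 0, 0],
    [0, 0, 0, 0, 0],
    [0.5, 0, 0, 0, 0],
    [0.5, 0, 0, 0, 0],
    [0.5, 0, 0, 0, 0]
  ]
}}

```text
time_s: 4.85
ee_pos: [0.4818, 0.0728, -0.0019]
tcp_rot: [0.0, 1.0, -0.002, 0.0]
wrist_force: [-0.9, 0.4, 4.9]
grip_width: 0.685
finger_force: 26.0
```

```bash
python3 go.py .482 .0726 .006
```

```text
t 4.85 p [ 0.4818  0.0728 -0.0019] j [-0.09  0.59  1.77 -0.    0.78  1.48] xdir -0.22 zdir [ 0. -0. -1.]
F [-0.95  0.37  4.89] grip 0.685 26.0 shift [ 0.006  0.008 -0.262]
```

Emit:
{"op": "play_rows", "data": {
  "commands": [
    [0.5, 0, 0, -0.3, 0],
    [0.5, 0, 0, -1, 0],
    [0.5, 0, 0, -2, 0],
    [0.5, 0, 0, -2.8, 0],
    [0.5, 0, 0, -3.2, 0]
  ]
}}

```text
time_s: 5.35
ee_pos: [0.4824, 0.0729, 0.0962]
tcp_rot: [0.0, 1.0, -0.002, 0.002]
wrist_force: [0.8, 0.8, -1.9]
grip_width: 0.684
finger_force: 27.2
```

```bash
python3 go.py .6183 -.0491 .09
```

```text
t 5.35 p [0.4824 0.0729 0.0962] j [-0.09  0.43  1.67  0.    1.04  1.48] xdir -0.22 zdir [ 0.003 -0.    -1.   ]
F [ 0.85  0.79 -1.9 ] grip 0.684 27.2 shift [4.544 4.049 0.222]
```

Emit:
{"op": "play_rows", "data": {
  "commands": [
    [0.5, 1, 0.9, 0, 0.03],
    [0.5, 2.2, 2, 0, 0.03],
    [0.5, 3.3, 3, 0, 0.03],
    [0.5, 4.2, 3.7, 0, 0.03],
    [0.5, 4.54, 4.05, 0, 0.03]
  ]
}}

```text
time_s: 5.85
ee_pos: [0.6194, -0.0514, 0.0939]
tcp_rot: [0.0, 1.0, -0.004, 0.001]
wrist_force: [-0.5, 0.0, -0.5]
grip_width: 0.688
finger_force: 27.2
```

Emit:
{"op": "play_rows", "data": {
  "commands": [
    [0.5, 0, 0, 0, 0],
    [0.5, 0, 0, 0, 0],
    [0.5, 0, 0, 0, 0]
  ]
}}

```text
time_s: 6.15
ee_pos: [0.6168, -0.0482, 0.094]
tcp_rot: [-0.0, 1.0, -0.003, -0.0]
wrist_force: [-0.1, 0.4, -0.8]
grip_width: 0.685
finger_force: 27.2
```

```bash
python3 go.py .6183 -.0491 .09
python3 - <<'E'
from h import *
s=read_camera("scene");t=read_camera("top")
p=state()["ee_pos"]
u=proj("scene",(.6183,-.0491,.06))[0].astype(int);v=proj("top",(.6183,-.0491,.06))[0].astype(int)
C=[((p[0]+.0002,p[1],p[2]+.002+.015),.03),((.6183,-.0491,.014),.033),((.6183,-.0491,.06),.0015)]
crop("scene",s,u[0]-35,u[1]-45,70,80,6,C,"pics/d1.png");crop("top",t,v[0]-35,v[1]-40,60,80,6,C,"pics/d2.png")
cv2.imwrite("pics/d.png",np.hstack([cv2.imread("pics/d1.png"),cv2.imread("pics/d2.png")]))
E
```

```text
t 6.15 p [ 0.6168 -0.0482  0.094 ] j [-0.27  0.62  1.3   0.    1.23  1.31] xdir -0.36 zdir [-0.001  0.    -1.   ]
F [-0.06  0.35 -0.81] grip 0.685 27.2 shift [0.051 0.029 0.133]
```

View pics/d.png

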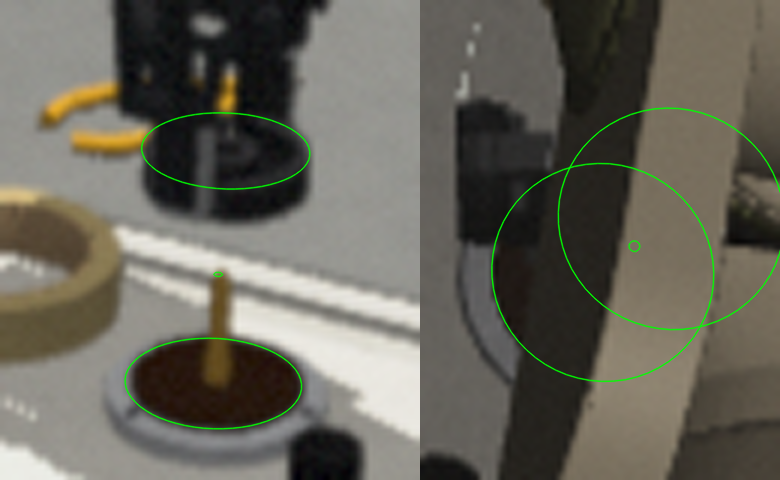

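Both views agree to about 1 mm. I'll align the core and lower it over the stud, watching the forces.

Emit:
{"op": "play_rows", "data": {
  "commands": [
    [0.5, 0.05, 0.03, 0, 0.06],
    [0.5, 0.05, 0.03, 0.5, 0.06],
    [0.5, 0.05, 0.03, 1, 0.06],
    [0.5, 0.05, 0.03, 1, 0.06],
    [0.5, 0.05, 0.03, 1, 0.06]
  ]
}}

```text
time_s: 6.75
ee_pos: [0.6191, -0.05, 0.0641]
tcp_rot: [0.0, 1.0, -0.007, 0.0]
wrist_force: [0.5, -0.5, -0.4]
grip_width: 0.687
finger_force: 27.2
```

```bash
python3 go.py .6183 -.0491 .0125
```

```text
t 6.75 p [ 0.6191 -0.05    0.0641] j [-0.27  0.66  1.32  0.    1.16  1.31] xdir -0.76 zdir [ 0. -0. -1.]
F [ 0.54 -0.49 -0.43] grip 0.687 27.2 shift [-0.028 -0.029  1.72 ]
```

Emit:
{"op": "play_rows", "data": {
  "commands": [
    [0.5, -0.02, -0.02, 0.3, -0.1],
    [0.5, -0.02, -0.02, 0.5, -0.1],
    [0.5, -0.02, -0.02, 0.7, -0.1],
    [0.5, -0.02, -0.02, 0.9, -0.1],
    [0.5, -0.02, -0.02, 1, -0.1]
  ]
}}

```text
time_s: 7.25
ee_pos: [0.6182, -0.0494, 0.033]
tcp_rot: [-0.0, 1.0, -0.001, -0.0]
wrist_force: [0.1, -0.4, -0.5]
grip_width: 0.684
finger_force: 27.2
```

```bash
python3 go.py .6183 -.0491 .0125
```

```text
t 7.25 p [ 0.6182 -0.0494  0.033 ] j [-0.27  0.7   1.35 -0.    1.1   1.3 ] xdir -0.17 zdir [-0.001  0.    -1.   ]
F [ 0.09 -0.43 -0.53] grip 0.684 27.2 shift [ 0.004 -0.011  0.682]
```

The stud has entered the bore freely, with no side force. I'll go down the rest of the way slowly.

Emit:
{"op": "play_rows", "data": {
  "commands": [
    [0.5, 0, 0, 0.2, 0],
    [0.5, 0, 0, 0.38, 0],
    [0.5, 0, 0, 0.5, 0],
    [0.5, 0, 0, 0.6, 0],
    [0.5, 0, 0, 0.65, 0]
  ]
}}

```text
time_s: 7.75
ee_pos: [0.6183, -0.0498, 0.0141]
tcp_rot: [0.0, 1.0, -0.001, -0.0]
wrist_force: [-1.9, -2.4, 2.5]
grip_width: 0.686
finger_force: 27.5
```

Emit:
{"op": "play_rows", "data": {
  "commands": [
    [0.5, 0, 0, 0.02, 0],
    [0.5, 0, 0, 0.03, 0],
    [0.5, 0, 0, 0.03, 0]
  ]
}}

```text
time_s: 8.05
ee_pos: [0.6184, -0.0497, 0.0135]
tcp_rot: [0.0, 1.0, -0.001, 0.0]
wrist_force: [-2.7, -4.3, 2.1]
grip_width: 0.682
finger_force: 27.6
```

```bash
python3 go.py .6183 -.0491 .0125
```

```text
t 8.05 p [ 0.6184 -0.0497  0.0135] j [-0.27  0.72  1.36 -0.    1.06  1.3 ] xdir -0.17 zdir [ 0. -0. -1.]
F [-2.7  -4.31  2.14] grip 0.682 27.6 shift [-0.003 -0.021  0.035]
```

Emit:
{"op": "play_rows", "data": {
  "commands": [
    [0.5, -0.02, 0.03, 0, 0],
    [0.5, -0.025, 0.04, 0.02, 0],
    [0.5, -0.025, 0.04, 0.05, 0],
    [0.5, -0.025, 0.04, 0.07, 0],
    [0.5, -0.025, 0.04, 0.07, 0]
  ]
}}

```text
time_s: 8.55
ee_pos: [0.6178, -0.0503, 0.0118]
tcp_rot: [-0.0, 1.0, -0.001, 0.0]
wrist_force: [-1.8, 0.4, 4.0]
grip_width: 0.679
finger_force: 27.8
```

```bash
python3 go.py .6183 -.0491 .0125
```

```text
t 8.55 p [ 0.6178 -0.0503  0.0118] j [-0.27  0.72  1.37  0.    1.05  1.3 ] xdir -0.15 zdir [ 0.  0. -1.]
F [-1.82  0.38  4.01] grip 0.679 27.8 shift [ 0.017 -0.041 -0.023]
```

The core is home: the TCP is 0.3 mm below its computed seat height, with 4 N upwards. Releasing and going for the yellow bobbin.

Emit:
{"op": "play_rows", "data": {
  "commands": [
    [0.2, 0, 0, -0.05, 0],
    [-0.3, 0, 0, -0.05, 0],
    [-0.8, 0, 0, -0.05, 0],
    [-1, 0, 0, -0.05, 0],
    [-1, 0, 0, -0.3, 0]
  ]
}}

```text
time_s: 9.05
ee_pos: [0.6171, -0.0505, 0.0196]
tcp_rot: [-0.0, 1.0, -0.001, -0.001]
wrist_force: [-0.6, -0.8, -0.7]
grip_width: 0.998
finger_force: 0.0
```

Emit:
{"op": "play_rows", "data": {
  "commands": [
    [-1, 0, 0, -1, 0],
    [-1, 0, 0, -2.3, 0],
    [-1, -0.2, -1.4, -2.8, 0],
    [-1, -0.4, -2.8, -2.8, 0],
    [-1, -0.53, -4, -2.8, 0]
  ]
}}

```text
time_s: 9.55
ee_pos: [0.6019, 0.071, 0.1056]
tcp_rot: [-0.0, 1.0, -0.002, 0.001]
wrist_force: [0.2, 0.8, -0.4]
grip_width: 1.002
finger_force: 0.0
```

```bash
python3 go.py .6018 .0700 .0095
python3 - <<'E'
from h import *
s=read_camera("scene")
u=proj("scene",(.6176,-.0503,.03))[0].astype(int)
C=[((.6176,-.0503,.029),.03)]
crop("scene",s,u[0]-50,u[1]-40,90,70,7,C,"pics/e.png")
E
```

```text
t 9.55 p [0.6019 0.071  0.1056] j [-0.08  0.59  1.32  0.    1.23  1.5 ] xdir -0.18 zdir [ 0.002  0.    -1.   ]
F [ 0.2   0.84 -0.37] grip 1.002 0.0 shift [-0.008  0.034  3.204]
```

View pics/e.png

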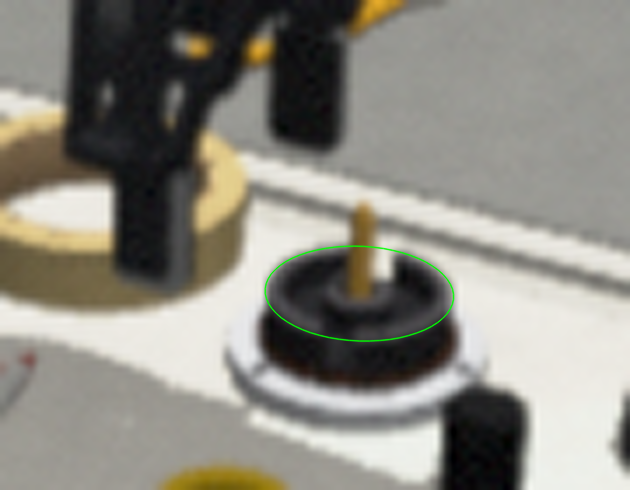

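The core sits flat over the stud and matches the predicted rim. Now the bobbin.

Emit:
{"op": "play_rows", "data": {
  "commands": [
    [-1, 0, 0.02, 1.2, -0.03],
    [-0.5, 0, 0.02, 2.2, -0.03],
    [-0.3, 0, 0.02, 2.9, -0.03],
    [-0.3, 0, 0.02, 3.2, -0.03],
    [-0.3, 0, 0.02, 3.2, -0.03]
  ]
}}

```text
time_s: 10.1
ee_pos: [0.6019, 0.0686, 0.0078]
tcp_rot: [-0.0, 1.0, 0.0, -0.001]
wrist_force: [-0.1, -0.4, 0.2]
grip_width: 0.652
finger_force: 0.0
```

```bash
python3 go.py .6018 .0700 .0095
```

```text
t 10.1 p [0.6019 0.0686 0.0078] j [-0.08  0.71  1.41 -0.    1.02  1.49] xdir 0.01 zdir [-0.001  0.    -1.   ]
F [-0.07 -0.4   0.21] grip 0.652 0.0 shift [-0.003 -0.045 -0.058]
```

Emit:
{"op": "play_rows", "data": {
  "commands": [
    [-0.3, 0, -0.03, -0.06, 0],
    [-0.1, 0, -0.03, -0.06, 0],
    [0.5, 0, -0.03, -0.06, 0],
    [0.5, 0, -0.03, -0.06, 0],
    [0.5, 0, -0.03, -0.06, 0]
  ]
}}

```text
time_s: 10.6
ee_pos: [0.6029, 0.0697, 0.0118]
tcp_rot: [0.0, 1.0, 0.0, 0.001]
wrist_force: [-1.4, -0.3, 5.2]
grip_width: 0.496
finger_force: 25.1
```

```bash
python3 go.py .6018 .0700 .0095
python3 - <<'E'
from h import *
s=read_camera("scene")
P=(.602,.07,.02)
u=proj("scene",P)[0].astype(int)
crop("scene",s,u[0]-25,u[1]-30,50,50,10,[(P,.022)],"pics/f.png")
y=state()["ee_pos"][1]+.022
for z in (.008,.012,.016,.02): print(z,((proj("scene",(.5908,y,z))[0]-u+[25,30]+.5)*10).round())
E
```

```text
t 10.6 p [0.6029 0.0697 0.0118] j [-0.08  0.7   1.41  0.    1.02  1.49] xdir 0.02 zdir [ 0.003 -0.    -1.   ]
F [-1.43 -0.26  5.17] grip 0.496 25.1 shift [-0.037 -0.01   0.076]
0.008 [254. 426.]
0.012 [254. 410.]
0.016 [255. 394.]
0.02 [255. 377.]
```

View pics/f.png

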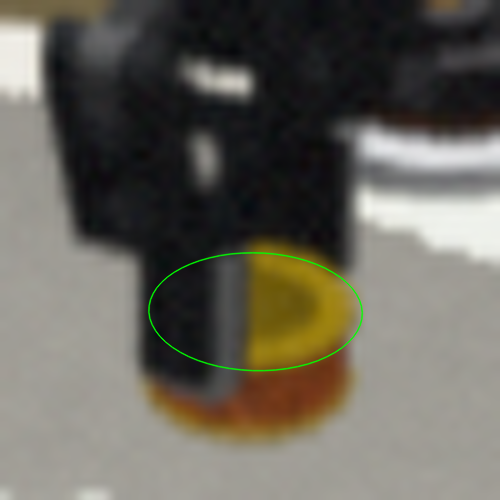

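Emit:
{"op": "play_rows", "data": {
  "commands": [
    [0.5, 0, 0, -0.3, 0],
    [0.5, 0, 0, -1, 0],
    [0.5, 0, 0, -2, 0],
    [0.5, 0, 0, -2.9, 0],
    [0.5, 0, 0, -2.9, 0]
  ]
}}

```text
time_s: 11.15
ee_pos: [0.6039, 0.0696, 0.1018]
tcp_rot: [0.0, 1.0, 0.0, 0.004]
wrist_force: [0.2, 0.1, -0.5]
grip_width: 0.495
finger_force: 25.8
```

Emit:
{"op": "play_rows", "data": {
  "commands": [
    [0.5, 0.1, 0.8, 0, 0],
    [0.5, 0.2, 2, 0, 0],
    [0.5, 0.4, 3, 0, 0],
    [0.5, 0.52, 3.7, 0, 0],
    [0.5, 0.52, 4, 0, 0]
  ]
}}

```text
time_s: 11.65
ee_pos: [0.6178, -0.0522, 0.0968]
tcp_rot: [0.0, 1.0, -0.001, -0.0]
wrist_force: [0.3, 0.1, -0.4]
grip_width: 0.501
finger_force: 25.8
```

Emit:
{"op": "play_rows", "data": {
  "commands": [
    [0.5, 0, 0, 0, 0],
    [0.5, 0, 0, 0, 0]
  ]
}}

```text
time_s: 11.85
ee_pos: [0.6174, -0.0494, 0.097]
tcp_rot: [-0.0, 1.0, 0.0, -0.0]
wrist_force: [0.0, 0.8, -0.7]
grip_width: 0.502
finger_force: 25.8
```

```bash
python3 go.py .6184 -.0503 .0298
```

```text
t 11.85 p [ 0.6174 -0.0494  0.097 ] j [-0.27  0.62  1.29  0.    1.23  1.3 ] xdir 0.04 zdir [-0.001  0.    -1.   ]
F [ 0.01  0.81 -0.72] grip 0.502 25.8 shift [0.034 0.031 2.238]
```

Emit:
{"op": "play_rows", "data": {
  "commands": [
    [0.5, 0.03, 0.03, 0.4, 0],
    [0.5, 0.03, 0.03, 0.9, 0],
    [0.5, 0.03, 0.03, 1.3, 0],
    [0.5, 0.03, 0.03, 1.55, 0],
    [0.5, 0.03, 0.03, 1.55, 0]
  ]
}}

```text
time_s: 12.35
ee_pos: [0.6181, -0.0507, 0.0492]
tcp_rot: [-0.0, 1.0, 0.0, -0.001]
wrist_force: [-0.7, 0.5, -0.6]
grip_width: 0.498
finger_force: 25.8
```

```bash
python3 go.py .6184 -.0503 .0298
```

```text
t 12.35 p [ 0.6181 -0.0507  0.0492] j [-0.27  0.68  1.33  0.    1.13  1.3 ] xdir 0.04 zdir [-0.002  0.001 -1.   ]
F [-0.74  0.55 -0.65] grip 0.498 25.8 shift [ 0.012 -0.013  0.646]
```

Emit:
{"op": "play_rows", "data": {
  "commands": [
    [0.5, 0, 0, 0.2, 0],
    [0.5, 0, 0, 0.35, 0],
    [0.5, 0, 0, 0.5, 0],
    [0.5, 0, 0, 0.6, 0],
    [0.5, 0, 0, 0.65, 0]
  ]
}}

```text
time_s: 12.85
ee_pos: [0.6186, -0.0512, 0.0308]
tcp_rot: [-0.0, 1.0, 0.0, -0.0]
wrist_force: [0.8, -1.1, -0.0]
grip_width: 0.497
finger_force: 25.8
```

Emit:
{"op": "play_rows", "data": {
  "commands": [
    [0.5, 0, 0, 0, 0],
    [0.5, 0, 0, 0, 0]
  ]
}}

```text
time_s: 13.05
ee_pos: [0.6187, -0.0513, 0.0312]
tcp_rot: [0.0, 1.0, 0.0, 0.0]
wrist_force: [-0.4, -0.7, -0.3]
grip_width: 0.499
finger_force: 25.8
```

```bash
python3 go.py .6184 -.0503 .0298
```

```text
t 13.05 p [ 0.6187 -0.0513  0.0312] j [-0.27  0.7   1.35  0.    1.09  1.3 ] xdir 0.01 zdir [ 0. -0. -1.]
F [-0.37 -0.67 -0.34] grip 0.499 25.8 shift [-0.012 -0.032  0.047]
```

Emit:
{"op": "play_rows", "data": {
  "commands": [
    [0.5, -0.01, -0.02, 0.02, 0],
    [0.5, -0.01, -0.02, 0.05, 0],
    [0.5, -0.01, -0.02, 0.07, 0],
    [0.5, -0.01, -0.02, 0.07, 0],
    [0.5, -0.01, -0.02, 0.07, 0]
  ]
}}

```text
time_s: 13.55
ee_pos: [0.6184, -0.0506, 0.0294]
tcp_rot: [0.0, 1.0, 0.0, 0.0]
wrist_force: [-1.9, -0.3, 6.1]
grip_width: 0.5
finger_force: 26.3
```

```bash
python3 go.py .6184 -.0503 .0298
```

```text
t 13.55 p [ 0.6184 -0.0506  0.0294] j [-0.27  0.7   1.35 -0.    1.09  1.3 ] xdir 0.02 zdir [ 0. -0. -1.]
F [-1.89 -0.28  6.09] grip 0.5 26.3 shift [ 0.001 -0.009 -0.014]
```

The bobbin is down at the computed height, with 6 N upwards. Releasing and moving to the lid.

Emit:
{"op": "play_rows", "data": {
  "commands": [
    [0.2, 0, 0, -0.03, 0],
    [-0.3, 0, 0, -0.03, 0],
    [-0.6, 0, 0, -0.1, 0],
    [-1, 0, 0, -0.5, 0],
    [-1, 0, 0, -1.5, 0]
  ]
}}

```text
time_s: 14.05
ee_pos: [0.6173, -0.0504, 0.073]
tcp_rot: [-0.001, 1.0, 0.0, -0.002]
wrist_force: [-0.3, -0.2, 0.8]
grip_width: 1.0
finger_force: 0.0
```

Emit:
{"op": "play_rows", "data": {
  "commands": [
    [-1, 0, 0, -1.2, 0],
    [-1, -1.2, 0.06, -1.2, 0],
    [-1, -2.6, 0.12, -1.2, 0],
    [-1, -3.6, 0.2, -1.2, 0],
    [-1, -4.07, 0.2, -1.2, 0]
  ]
}}

```text
time_s: 14.55
ee_pos: [0.4941, -0.0565, 0.111]
tcp_rot: [0.0, 1.0, -0.0, -0.0]
wrist_force: [1.2, 0.4, -0.3]
grip_width: 1.006
finger_force: 0.0
```

Emit:
{"op": "play_rows", "data": {
  "commands": [
    [-1, 0, 0, 0, 0],
    [-1, 0, 0, 0, 0]
  ]
}}

```text
time_s: 14.75
ee_pos: [0.4971, -0.0569, 0.1108]
tcp_rot: [0.0, 1.0, 0.0, 0.001]
wrist_force: [0.0, -0.0, -1.4]
grip_width: 1.001
finger_force: 0.0
```

```bash
python3 go.py .4964 -.0567 -.002
python3 - <<'E'
from h import *
s=read_camera("scene")
P=(.6176,-.0503,.038);L=(.4964,-.0567,.015)
u=proj("scene",P)[0].astype(int)
crop("scene",s,u[0]-50,u[1]-40,130,100,6,[(P,.022),(L,.03)],"pics/g.png")
E
```

```text
t 14.75 p [ 0.4971 -0.0569  0.1108] j [-0.35  0.42  1.62  0.    1.1   1.22] xdir 0.0 zdir [ 0.002 -0.001 -1.   ]
F [ 0.03 -0.03 -1.39] grip 1.001 0.0 shift [-0.029 -0.009  3.759]
```

View pics/g.png

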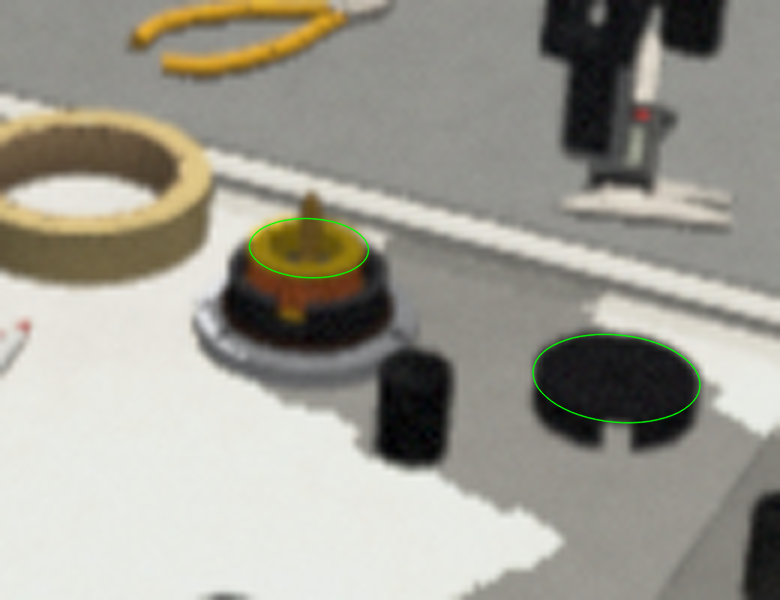

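The bobbin is nested and the lid matches its circle. Gripping the lid.

Emit:
{"op": "play_rows", "data": {
  "commands": [
    [-1, -0.02, 0, 1, 0],
    [-1, -0.02, 0, 2, 0],
    [-1, -0.02, 0, 3, 0],
    [-0.8, -0.02, 0, 3.6, 0],
    [-0.7, -0.02, 0, 3.76, 0]
  ]
}}

```text
time_s: 15.3
ee_pos: [0.4957, -0.0564, -0.0047]
tcp_rot: [-0.001, 1.0, 0.0, -0.001]
wrist_force: [0.4, -0.3, 0.3]
grip_width: 0.849
finger_force: 0.0
```

Emit:
{"op": "play_rows", "data": {
  "commands": [
    [-0.7, 0, 0, 0, 0],
    [-0.7, 0, 0, 0, 0]
  ]
}}

```text
time_s: 15.5
ee_pos: [0.4965, -0.0568, -0.0021]
tcp_rot: [0.0, 1.0, 0.0, 0.001]
wrist_force: [0.3, 0.4, -0.6]
grip_width: 0.849
finger_force: 0.0
```

```bash
python3 go.py .4964 -.0567 -.003
```

```text
t 15.5 p [ 0.4965 -0.0568 -0.0021] j [-0.35  0.6   1.74 -0.    0.8   1.22] xdir 0.03 zdir [ 0.002 -0.001 -1.   ]
F [ 0.32  0.44 -0.61] grip 0.849 0.0 shift [-0.004 -0.005  0.031]
```

Emit:
{"op": "play_rows", "data": {
  "commands": [
    [-0.5, 0, 0, 0.02, 0],
    [0, 0, 0, 0.02, 0],
    [0.5, 0, 0, 0.02, 0],
    [0.5, 0, 0, 0.02, 0],
    [0.5, 0, 0, 0.02, 0]
  ]
}}

```text
time_s: 16.0
ee_pos: [0.4963, -0.0568, -0.0024]
tcp_rot: [0.0, 1.0, 0.0, 0.001]
wrist_force: [-0.3, 0.6, 5.6]
grip_width: 0.687
finger_force: 26.7
```

```bash
python3 go.py .4964 -.0567 -.003
```

```text
t 16.0 p [ 0.4963 -0.0568 -0.0024] j [-0.35  0.6   1.74  0.    0.8   1.22] xdir 0.02 zdir [ 0.002 -0.001 -1.   ]
F [-0.32  0.58  5.61] grip 0.687 26.7 shift [ 0.005 -0.005  0.019]
```

Emit:
{"op": "play_rows", "data": {
  "commands": [
    [0.5, 0, 0, -0.3, 0],
    [0.5, 0, 0, -1, 0],
    [0.5, 0, 0, -2, 0],
    [0.5, 0, 0, -3, 0],
    [0.5, 0, 0, -3.4, 0]
  ]
}}

```text
time_s: 16.5
ee_pos: [0.4964, -0.0569, 0.1018]
tcp_rot: [0.001, 1.0, 0.0, 0.002]
wrist_force: [-0.0, 0.3, 0.1]
grip_width: 0.685
finger_force: 27.7
```

Emit:
{"op": "play_rows", "data": {
  "commands": [
    [0.5, 0.8, -0.05, 0, 0],
    [0.5, 2, -0.1, 0, 0],
    [0.5, 3, -0.2, 0, 0],
    [0.5, 3.7, -0.22, 0, 0],
    [0.5, 4.04, -0.22, 0, 0]
  ]
}}

```text
time_s: 17.0
ee_pos: [0.6182, -0.0498, 0.099]
tcp_rot: [0.0, 1.0, 0.0, 0.0]
wrist_force: [-0.9, -1.0, -1.0]
grip_width: 0.686
finger_force: 27.7
```

Emit:
{"op": "play_rows", "data": {
  "commands": [
    [0.5, 0, 0, 0, 0],
    [0.5, 0, 0, 0, 0],
    [0.5, 0, 0, 0, 0]
  ]
}}

```text
time_s: 17.3
ee_pos: [0.6161, -0.05, 0.0989]
tcp_rot: [-0.0, 1.0, 0.0, -0.0]
wrist_force: [-0.2, -0.9, -1.3]
grip_width: 0.685
finger_force: 27.7
```

```bash
python3 go.py .6176 -.0503 .0266
```

```text
t 17.3 p [ 0.6161 -0.05    0.0989] j [-0.27  0.61  1.29 -0.    1.24  1.3 ] xdir 0.0 zdir [-0.  0. -1.]
F [-0.19 -0.88 -1.32] grip 0.685 27.7 shift [0.05  0.01  2.409]
```

Emit:
{"op": "play_rows", "data": {
  "commands": [
    [0.5, 0.04, 0.01, 0.4, 0],
    [0.5, 0.04, 0.01, 0.8, 0],
    [0.5, 0.04, 0.01, 1.1, 0],
    [0.5, 0.04, 0.01, 1.1, 0],
    [0.5, 0.04, 0.01, 1.1, 0]
  ]
}}

```text
time_s: 17.8
ee_pos: [0.618, -0.0503, 0.0652]
tcp_rot: [-0.0, 1.0, 0.0, -0.0]
wrist_force: [-0.9, -0.2, -0.5]
grip_width: 0.688
finger_force: 27.7
```

```bash
python3 go.py .6176 -.0503 .0266
```

```text
t 17.8 p [ 0.618  -0.0503  0.0652] j [-0.27  0.66  1.32  0.    1.17  1.3 ] xdir 0.01 zdir [-0.001  0.    -1.   ]
F [-0.91 -0.2  -0.54] grip 0.688 27.7 shift [-1.200e-02 -1.000e-03  1.288e+00]
```

Emit:
{"op": "play_rows", "data": {
  "commands": [
    [0.5, -0.01, 0, 0.25, 0],
    [0.5, -0.01, 0, 0.5, 0],
    [0.5, -0.01, 0, 0.75, 0],
    [0.5, -0.01, 0, 0.95, 0],
    [0.5, -0.01, 0, 0.95, 0]
  ]
}}

```text
time_s: 18.3
ee_pos: [0.6172, -0.0502, 0.0359]
tcp_rot: [-0.0, 1.0, 0.0, -0.001]
wrist_force: [-0.8, 0.2, -0.7]
grip_width: 0.685
finger_force: 27.7
```

```bash
python3 go.py .6176 -.0503 .0266
```

```text
t 18.3 p [ 0.6172 -0.0502  0.0359] j [-0.27  0.69  1.35 -0.    1.1   1.3 ] xdir 0.01 zdir [-0.002  0.001 -1.   ]
F [-0.8   0.21 -0.69] grip 0.685 27.7 shift [0.012 0.004 0.311]
```

Emit:
{"op": "play_rows", "data": {
  "commands": [
    [0.5, 0.01, 0, 0.08, 0],
    [0.5, 0.01, 0, 0.16, 0],
    [0.5, 0.01, 0, 0.23, 0],
    [0.5, 0.01, 0, 0.3, 0],
    [0.5, 0.01, 0, 0.3, 0]
  ]
}}

```text
time_s: 18.8
ee_pos: [0.6179, -0.0503, 0.0278]
tcp_rot: [-0.0, 1.0, 0.0, -0.0]
wrist_force: [-0.6, -0.4, -1.3]
grip_width: 0.683
finger_force: 27.7
```

```bash
python3 go.py .6176 -.0503 .0266
```

```text
t 18.8 p [ 0.6179 -0.0503  0.0278] j [-0.27  0.7   1.36 -0.    1.09  1.3 ] xdir 0.02 zdir [-0.  0. -1.]
F [-0.59 -0.36 -1.33] grip 0.683 27.7 shift [-0.01   0.001  0.04 ]
```

Emit:
{"op": "play_rows", "data": {
  "commands": [
    [0.5, 0, 0, 0.02, 0],
    [0.5, 0, 0, 0.04, 0],
    [0.5, 0, 0, 0.06, 0],
    [0.5, 0, 0, 0.06, 0]
  ]
}}

```text
time_s: 19.2
ee_pos: [0.6181, -0.0503, 0.0263]
tcp_rot: [0.0, 1.0, 0.0, 0.0]
wrist_force: [-0.4, -0.5, -1.6]
grip_width: 0.689
finger_force: 27.7
```

```bash
python3 go.py .6176 -.0503 .0266
```

```text
t 19.2 p [ 0.6181 -0.0503  0.0263] j [-0.27  0.7   1.36  0.    1.08  1.3 ] xdir 0.01 zdir [ 0. -0. -1.]
F [-0.38 -0.5  -1.55] grip 0.689 27.7 shift [-0.016 -0.001 -0.011]
```

Emit:
{"op": "play_rows", "data": {
  "commands": [
    [0.5, -0.01, 0, 0.02, 0],
    [0.5, -0.01, 0, 0.04, 0],
    [0.5, -0.01, 0, 0.05, 0],
    [0.5, -0.01, 0, 0.05, 0]
  ]
}}

```text
time_s: 19.6
ee_pos: [0.6181, -0.0503, 0.0262]
tcp_rot: [0.0, 1.0, 0.0, 0.001]
wrist_force: [-2.8, 1.3, 9.9]
grip_width: 0.687
finger_force: 28.8
```

```bash
python3 go.py .6176 -.0503 .0266
```

```text
t 19.6 p [ 0.6181 -0.0503  0.0262] j [-0.27  0.7   1.36  0.    1.08  1.3 ] xdir 0.02 zdir [ 0.002 -0.    -1.   ]
F [-2.79  1.26  9.94] grip 0.687 28.8 shift [-0.017 -0.    -0.015]
```

The lid is closed, rim to rim: 10 N upwards at the computed height. Releasing and moving to the washer.

Emit:
{"op": "play_rows", "data": {
  "commands": [
    [0.2, 0, 0, -0.04, 0],
    [-0.3, 0, 0, -0.04, 0],
    [-0.8, 0, 0, -0.1, 0],
    [-1, 0, 0, -0.6, 0],
    [-1, 0, 0, -1.8, 0]
  ]
}}

```text
time_s: 20.1
ee_pos: [0.6162, -0.05, 0.0766]
tcp_rot: [-0.001, 1.0, 0.0, -0.003]
wrist_force: [0.4, 1.2, -0.2]
grip_width: 0.997
finger_force: 0.0
```

Emit:
{"op": "play_rows", "data": {
  "commands": [
    [-1, 0, 0, -1, 0],
    [-1, 0, -1.3, -1.3, 0],
    [-1, -0.1, -2.8, -1.3, 0],
    [-1, -0.1, -4.4, -1.3, 0],
    [-1, -0.1, -6, -1.3, 0]
  ]
}}

```text
time_s: 20.6
ee_pos: [0.6144, 0.1313, 0.1178]
tcp_rot: [-0.0, 1.0, -0.0, 0.0]
wrist_force: [1.0, -0.6, -0.0]
grip_width: 1.002
finger_force: 0.0
```

Emit:
{"op": "play_rows", "data": {
  "commands": [
    [-1, 0, -1.6, 0, 0],
    [-1, -0.1, -3.2, 0, 0],
    [-1, -0.2, -4.8, 0, 0],
    [-1, -0.2, -6.2, 0, 0],
    [-1, -0.2, -7, 0, 0]
  ]
}}

```text
time_s: 21.1
ee_pos: [0.6077, 0.343, 0.1174]
tcp_rot: [-0.0, 1.0, 0.001, -0.0]
wrist_force: [-0.4, 0.2, -0.4]
grip_width: 0.998
finger_force: 0.0
```

Emit:
{"op": "play_rows", "data": {
  "commands": [
    [-1, 0, 0, 0, 0],
    [-1, 0, 0, 0, 0],
    [-1, 0, 0, 0, 0]
  ]
}}

```text
time_s: 21.4
ee_pos: [0.6089, 0.3385, 0.1177]
tcp_rot: [0.0, 1.0, -0.0, -0.0]
wrist_force: [-0.2, -0.1, 0.3]
grip_width: 1.0
finger_force: 0.0
```

```bash
python3 go.py .6088 .3422 -.002
python3 - <<'E'
from h import *
s=read_camera("scene")
P=(.6176,-.0503,.044);W=(.6088,.3422,.008)
u=proj("scene",P)[0].astype(int);v=proj("scene",W)[0].astype(int)
crop("scene",s,u[0]-35,u[1]-40,70,80,5.7,[(P,.03)],"pics/i1.png");crop("scene",s,v[0]-35,v[1]-40,70,80,5.7,[(W,.023)],"pics/i2.png")
cv2.imwrite("pics/i.png",np.hstack([cv2.imread("pics/i1.png"),cv2.imread("pics/i2.png")]))
E
```

```text
t 21.4 p [0.6089 0.3385 0.1177] j [ 0.34  0.73  1.   -0.    1.41  1.91] xdir -0.06 zdir [-0. -0. -1.]
F [-0.23 -0.11  0.34] grip 1.0 0.0 shift [-2.000e-03 -1.260e-01  3.989e+00]
```

View pics/i.png

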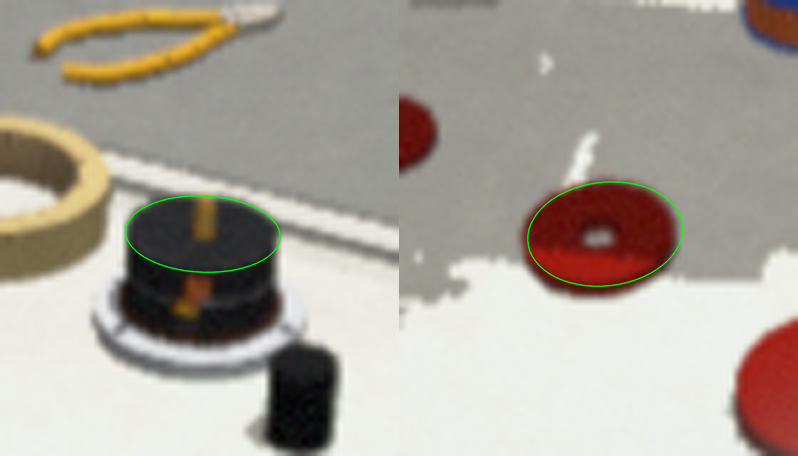

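The lid is flat on, and the washer matches to about 1 mm. Descending onto the washer.

Emit:
{"op": "play_rows", "data": {
  "commands": [
    [-1, 0.01, -0.14, 1, 0],
    [-1, 0.01, -0.14, 2, 0],
    [-1, 0.01, -0.14, 3, 0],
    [-0.8, 0.01, -0.14, 3.7, 0],
    [-0.5, 0.01, -0.14, 3.97, 0]
  ]
}}

```text
time_s: 21.95
ee_pos: [0.6083, 0.3424, -0.0036]
tcp_rot: [0.001, 1.0, -0.001, -0.002]
wrist_force: [0.6, 0.2, -0.1]
grip_width: 0.761
finger_force: 0.0
```

Emit:
{"op": "play_rows", "data": {
  "commands": [
    [-0.5, 0, 0, 0, 0],
    [-0.3, 0, 0, 0, 0],
    [-0.3, 0, 0, 0, 0]
  ]
}}

```text
time_s: 22.25
ee_pos: [0.6097, 0.344, 0.0003]
tcp_rot: [-0.0, 1.0, 0.0, 0.001]
wrist_force: [-0.5, -0.1, -0.8]
grip_width: 0.648
finger_force: 0.0
```

```bash
python3 go.py .6088 .343 -.002
```

```text
t 22.25 p [6.097e-01 3.440e-01 3.000e-04] j [0.34 0.85 1.11 0.   1.18 1.92] xdir 0.0 zdir [ 0.002  0.001 -1.   ]
F [-0.51 -0.09 -0.79] grip 0.648 0.0 shift [-0.031  0.032  0.076]
```

Emit:
{"op": "play_rows", "data": {
  "commands": [
    [-0.2, -0.02, 0.02, 0.03, 0],
    [0, -0.02, 0.02, 0.03, 0],
    [0.7, -0.02, 0.02, 0.03, 0],
    [0.7, -0.02, 0.02, 0.03, 0],
    [0.7, -0.02, 0.02, 0.03, 0]
  ]
}}

```text
time_s: 22.75
ee_pos: [0.6086, 0.3433, -0.0011]
tcp_rot: [-0.0, 1.0, 0.0, 0.001]
wrist_force: [-1.7, -0.6, 6.0]
grip_width: 0.529
finger_force: 25.3
```

```bash
python3 go.py .6088 .343 -.002
```

```text
t 22.75 p [ 0.6086  0.3433 -0.0011] j [ 0.34  0.85  1.11 -0.    1.18  1.92] xdir 0.02 zdir [ 0.001  0.    -1.   ]
F [-1.7  -0.6   6.01] grip 0.529 25.3 shift [0.006 0.012 0.031]
```

Emit:
{"op": "play_rows", "data": {
  "commands": [
    [0.7, 0, 0, -0.3, 0],
    [0.7, 0, 0, -1, 0],
    [0.7, 0, 0, -2, 0],
    [0.7, 0, 0, -3, 0],
    [0.7, 0, 0, -3.7, 0]
  ]
}}

```text
time_s: 23.25
ee_pos: [0.6088, 0.3435, 0.1116]
tcp_rot: [-0.001, 1.0, 0.0, 0.001]
wrist_force: [0.4, -0.1, -0.6]
grip_width: 0.527
finger_force: 25.6
```

Emit:
{"op": "play_rows", "data": {
  "commands": [
    [0.7, 0.05, 1, 0, 0],
    [0.7, 0.1, 2.4, 0, 0],
    [0.7, 0.1, 3.9, 0, 0],
    [0.7, 0.1, 5.4, 0, 0],
    [0.7, 0.1, 6.9, 0, 0]
  ]
}}

```text
time_s: 23.75
ee_pos: [0.6112, 0.1347, 0.1094]
tcp_rot: [-0.0, 1.0, 0.0, 0.0]
wrist_force: [0.6, 0.1, -0.1]
grip_width: 0.524
finger_force: 25.6
```

Emit:
{"op": "play_rows", "data": {
  "commands": [
    [0.7, 0.05, 1.5, 0, 0],
    [0.7, 0.1, 3, 0, 0],
    [0.7, 0.2, 4.4, 0, 0],
    [0.7, 0.2, 5.5, 0, 0],
    [0.7, 0.2, 6.2, 0, 0]
  ]
}}

```text
time_s: 24.25
ee_pos: [0.6174, -0.0524, 0.1093]
tcp_rot: [0.0, 1.0, -0.001, 0.0]
wrist_force: [-0.5, 0.5, 0.1]
grip_width: 0.527
finger_force: 25.6
```

Emit:
{"op": "play_rows", "data": {
  "commands": [
    [0.7, 0, 0, 0, 0],
    [0.7, 0, 0, 0, 0],
    [0.7, 0, 0, 0, 0]
  ]
}}

```text
time_s: 24.55
ee_pos: [0.6174, -0.0486, 0.109]
tcp_rot: [-0.0, 1.0, 0.001, 0.0]
wrist_force: [-0.0, -0.5, -0.5]
grip_width: 0.527
finger_force: 25.6
```

```bash
python3 go.py .6175 -.0503 .0429
```

```text
t 24.55 p [ 0.6174 -0.0486  0.109 ] j [-0.27  0.61  1.28  0.    1.26  1.3 ] xdir 0.08 zdir [ 0.  0. -1.]
F [-0.02 -0.46 -0.47] grip 0.527 25.6 shift [2.000e-03 5.700e-02 2.203e+00]
```

Emit:
{"op": "play_rows", "data": {
  "commands": [
    [0.7, 0, 0.05, 0.5, 0],
    [0.7, 0, 0.05, 1, 0],
    [0.7, 0, 0.05, 1.4, 0],
    [0.7, 0, 0.05, 1.4, 0],
    [0.7, 0, 0.05, 1.4, 0]
  ]
}}

```text
time_s: 25.05
ee_pos: [0.6176, -0.0508, 0.067]
tcp_rot: [-0.0, 1.0, 0.0, 0.0]
wrist_force: [0.5, 0.1, 0.1]
grip_width: 0.527
finger_force: 25.7
```

```bash
python3 go.py .6175 -.0503 .0429
```

```text
t 25.05 p [ 0.6176 -0.0508  0.067 ] j [-0.27  0.65  1.32  0.    1.17  1.3 ] xdir 0.05 zdir [ 0.  0. -1.]
F [0.52 0.15 0.07] grip 0.527 25.7 shift [-0.005 -0.015  0.804]
```

Emit:
{"op": "play_rows", "data": {
  "commands": [
    [0.7, 0, -0.01, 0.2, 0],
    [0.7, 0, -0.01, 0.4, 0],
    [0.7, 0, -0.01, 0.6, 0],
    [0.7, 0, -0.01, 0.74, 0],
    [0.7, 0, -0.01, 0.74, 0]
  ]
}}

```text
time_s: 25.55
ee_pos: [0.6171, -0.0509, 0.0438]
tcp_rot: [-0.0, 1.0, 0.0, -0.001]
wrist_force: [0.1, -0.0, 0.0]
grip_width: 0.528
finger_force: 25.7
```

```bash
python3 go.py .6175 -.0503 .0429
```

```text
t 25.55 p [ 0.6171 -0.0509  0.0438] j [-0.27  0.68  1.34  0.    1.12  1.3 ] xdir 0.01 zdir [-0.001  0.    -1.   ]
F [ 0.14 -0.02  0.01] grip 0.528 25.7 shift [ 0.013 -0.018  0.029]
```

Emit:
{"op": "play_rows", "data": {
  "commands": [
    [0.7, 0, 0, 0.03, 0],
    [0.7, 0, 0, 0.06, 0],
    [0.7, 0, 0, 0.06, 0],
    [0.7, 0, 0, 0.06, 0]
  ]
}}

```text
time_s: 25.95
ee_pos: [0.6175, -0.0509, 0.0429]
tcp_rot: [0.0, 1.0, 0.0, 0.0]
wrist_force: [0.1, 0.2, 0.4]
grip_width: 0.529
finger_force: 25.7
```

```bash
python3 go.py .6175 -.0503 .0429
```

```text
t 25.95 p [ 0.6175 -0.0509  0.0429] j [-0.27  0.68  1.34 -0.    1.12  1.3 ] xdir 0.01 zdir [ 0. -0. -1.]
F [0.06 0.17 0.44] grip 0.529 25.7 shift [ 0.    -0.021  0.   ]
```

Emit:
{"op": "play_rows", "data": {
  "commands": [
    [0.7, 0, -0.02, 0.02, 0],
    [0.7, 0, -0.02, 0.04, 0],
    [0.7, 0, -0.02, 0.04, 0],
    [0.7, 0, -0.02, 0.04, 0]
  ]
}}

```text
time_s: 26.35
ee_pos: [0.6176, -0.0506, 0.0425]
tcp_rot: [0.0, 1.0, 0.0, 0.0]
wrist_force: [-2.1, -1.3, 6.3]
grip_width: 0.529
finger_force: 26.2
```

```bash
python3 go.py .6175 -.0503 .0429
```

```text
t 26.35 p [ 0.6176 -0.0506  0.0425] j [-0.27  0.68  1.34 -0.    1.11  1.3 ] xdir 0.01 zdir [ 0.001 -0.001 -1.   ]
F [-2.1  -1.34  6.27] grip 0.529 26.2 shift [-0.003 -0.01  -0.013]
```

The washer is seated. Releasing and going for the weight.

Emit:
{"op": "play_rows", "data": {
  "commands": [
    [0.3, 0, 0, -0.03, 0],
    [-0.3, 0, 0, -0.03, 0],
    [-0.8, 0, 0, -0.1, 0],
    [-1, 0, 0, -0.6, 0],
    [-1, 0, 0, -1.8, 0]
  ],
  "squeeze": 60
}}

```text
time_s: 26.85
ee_pos: [0.616, -0.0499, 0.0934]
tcp_rot: [-0.001, 1.0, 0.0, -0.003]
wrist_force: [0.6, 0.4, 1.0]
grip_width: 1.0
finger_force: 0.0
```

Emit:
{"op": "play_rows", "data": {
  "commands": [
    [-1, -0.3, -0.6, -0.8, 0],
    [-1, -0.9, -1.8, -0.8, 0],
    [-1, -1.6, -3.1, -0.8, 0],
    [-1, -2.3, -4.4, -0.8, 0],
    [-1, -3, -5.8, -0.8, 0]
  ]
}}

```text
time_s: 27.35
ee_pos: [0.5264, 0.1248, 0.1196]
tcp_rot: [-0.0, 1.0, -0.0, 0.0]
wrist_force: [0.1, 1.3, -0.3]
grip_width: 1.0
finger_force: 0.0
```

Emit:
{"op": "play_rows", "data": {
  "commands": [
    [-1, -0.6, -1.2, 0, 0],
    [-1, -1.1, -2.2, 0, 0],
    [-1, -1.38, -2.75, 0, 0],
    [-1, -1.38, -2.75, 0, 0],
    [-1, -1.38, -2.75, 0, 0]
  ]
}}

```text
time_s: 27.85
ee_pos: [0.4862, 0.206, 0.1196]
tcp_rot: [0.0, 1.0, 0.0, 0.0]
wrist_force: [-0.2, -0.6, 0.4]
grip_width: 1.002
finger_force: 0.0
```

```bash
python3 go.py .4863 .206 .008
python3 - <<'E'
from h import *
s=read_camera("scene")
P=(.6176,-.0503,.052);W=(.4863,.206,.034)
u=proj("scene",P)[0].astype(int);v=proj("scene",W)[0].astype(int)
crop("scene",s,u[0]-35,u[1]-40,70,80,5.7,[(P,.023)],"pics/k1.png");crop("scene",s,v[0]-35,v[1]-40,70,80,5.7,[(W,.025)],"pics/k2.png")
cv2.imwrite("pics/k.png",np.hstack([cv2.imread("pics/k1.png"),cv2.imread("pics/k2.png")]))
E
```

```text
t 27.85 p [0.4862 0.206  0.1196] j [ 0.18  0.45  1.53 -0.    1.16  1.75] xdir 0.05 zdir [ 0. -0. -1.]
F [-0.18 -0.56  0.39] grip 1.002 0.0 shift [3.000e-03 0.000e+00 3.721e+00]
```

View pics/k.png

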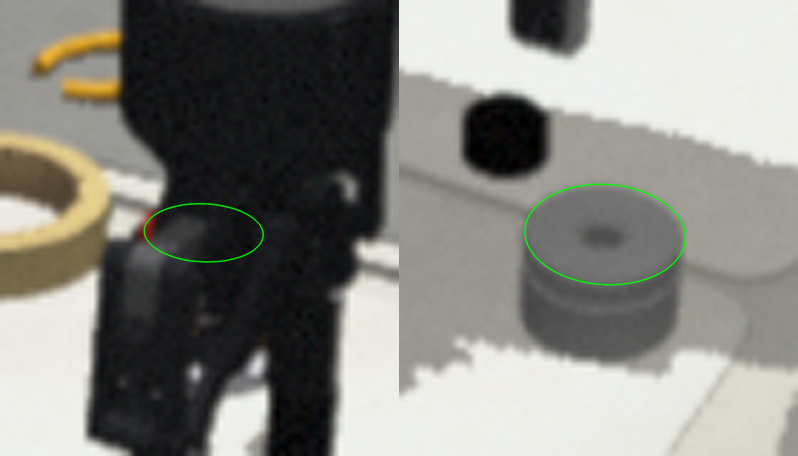

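The weight matches its circle; the gripper hides the stack for now. Gripping the weight.

Emit:
{"op": "play_rows", "data": {
  "commands": [
    [-1, 0, 0, 1, 0],
    [-1, 0, 0, 2, 0],
    [-1, 0, 0, 3, 0],
    [-0.8, 0, 0, 3.6, 0],
    [-0.4, 0, 0, 3.7, 0]
  ]
}}

```text
time_s: 28.4
ee_pos: [0.4856, 0.2049, 0.0066]
tcp_rot: [0.0, 1.0, -0.001, -0.002]
wrist_force: [0.3, -0.3, -0.3]
grip_width: 0.747
finger_force: 0.0
```

Emit:
{"op": "play_rows", "data": {
  "commands": [
    [-0.4, 0, 0, 0, 0],
    [-0.2, 0, 0, 0, 0],
    [0.6, 0, 0, 0, 0],
    [0.6, 0, 0, 0, 0],
    [0.6, 0, 0, 0, 0]
  ]
}}

```text
time_s: 28.9
ee_pos: [0.4869, 0.2062, 0.0101]
tcp_rot: [-0.0, 1.0, 0.0, 0.002]
wrist_force: [0.2, -0.4, 5.1]
grip_width: 0.571
finger_force: 62.1
```

```bash
python3 go.py .4863 .206 .008
python3 - <<'E'
from h import *
s=read_camera("scene");P=(.6176,-.0503,.052)
u=proj("scene",P)[0].astype(int)
crop("scene",s,u[0]-35,u[1]-40,70,80,5.7,[],"pics/l.png")
m=(s[...,2]>60)&(s[...,1]<40)&(s[...,0]<45)
w=np.zeros_like(m);w[u[1]-14:u[1]+14,u[0]-16:u[0]+16]=1
ys,xs=np.nonzero(m&w);print(len(xs),xs.min(),xs.max(),ys.min(),ys.max())
for h in (.044,.052):
    q=proj("scene",circ((P[0],P[1],h),.023));print(q.min(0).round(1),q.max(0).round(1))
E
```

```text
t 28.9 p [0.4869 0.2062 0.0101] j [ 0.18  0.61  1.65 -0.    0.88  1.75] xdir 0.01 zdir [ 0.003  0.    -1.   ]
F [ 0.2  -0.41  5.13] grip 0.571 62.1 shift [-0.019  0.007  0.07 ]Traceback (most recent call last):
  File "<stdin>", line 7, in <module>
    return umr_minimum(a, axis, None, out, keepdims, initial, where)
ValueError: zero-size array to reduction operation minimum which has no identity
```

Run:
```python
from h import *
s=read_camera("scene").astype(int);P=(.6176,-.0503,.052)
u=proj("scene",P)[0].astype(int)
print(s[u[1]-8:u[1]+12:2,u[0]-12:u[0]+14:3].tolist()[3:8])
m=(s[...,2]-s[...,1]>35)&(s[...,2]-s[...,0]>35)&(s[...,1]<1.3*s[...,0]+10)
w=np.zeros_like(m);w[u[1]-16:u[1]+16,u[0]-18:u[0]+18]=1
ys,xs=np.nonzero(m&w);print(len(xs),xs[:1],u, xs.min() if len(xs) else 0,xs.max() if len(xs) else 0,ys.min() if len(xs) else 0,ys.max() if len(xs) else 0)
for h in (.044,.052):
    q=proj("scene",circ((P[0],P[1],h),.023));print(q.min(0).round(1),q.max(0).round(1))
```

```text
[[[30, 43, 44], [28, 44, 43], [29, 48, 47], [33, 50, 50], [35, 51, 51], [34, 50, 50], [30, 46, 45], [31, 47, 46], [24, 39, 40]], [[24, 36, 37], [27, 42, 41], [28, 43, 41], [31, 45, 44], [31, 47, 46], [26, 43, 42], [29, 44, 44], [32, 44, 44], [28, 44, 43]], [[31, 46, 44], [24, 39, 40], [31, 45, 44], [30, 43, 43], [29, 42, 41], [31, 44, 46], [26, 39, 40], [27, 40, 41], [28, 43, 40]], [[35, 49, 51], [32, 44, 46], [26, 42, 42], [29, 44, 42], [30, 43, 40], [27, 41, 42], [25, 40, 41], [23, 37, 37], [32, 46, 47]], [[62, 74, 78], [36, 50, 50], [29, 43, 45], [31, 43, 45], [26, 42, 42], [31, 44, 45], [25, 41, 41], [24, 41, 42], [28, 45, 45]]]
0 [] [302 156] 0 0 0 0
[291.7 154.4] [312.5 164.7]
[291.8 151.2] [312.7 161.5]
```

Run:
```python
from h import *
s=read_camera("top").astype(int);P=(.6176,-.0503,.052)
m=(s[...,2]-s[...,1]>35)&(s[...,2]-s[...,0]>35)&(s[...,1]<1.3*s[...,0]+10)
u=proj("top",P)[0].astype(int);w=np.zeros_like(m);w[u[1]-25:u[1]+25,u[0]-25:u[0]+25]=1
ys,xs=np.nonzero(m&w);print(len(xs),xs.min(),xs.max(),ys.min(),ys.max())
q=proj("top",circ(P,.023));print(q.min(0).round(1),q.max(0).round(1))
```

```text
505 378 404 179 204
[378.6 179.5] [405.5 205.9]
```

Emit:
{"op": "play_rows", "data": {
  "commands": [
    [0.6, 0, 0, -0.3, 0],
    [0.6, 0, 0, -1, 0],
    [0.6, 0, 0, -2, 0],
    [0.6, 0, 0, -3, 0],
    [0.6, 0, 0, -3.3, 0]
  ]
}}

```text
time_s: 29.55
ee_pos: [0.4869, 0.2063, 0.1107]
tcp_rot: [-0.0, 1.0, 0.0, 0.002]
wrist_force: [0.4, 0.0, -5.4]
grip_width: 0.57
finger_force: 63.7
```

Emit:
{"op": "play_rows", "data": {
  "commands": [
    [0.6, 0.4, 0.7, 0, 0],
    [0.6, 1, 1.8, 0, 0],
    [0.6, 1.6, 3, 0, 0],
    [0.6, 2.2, 4.2, 0, 0],
    [0.6, 2.8, 5.4, 0, 0]
  ]
}}

```text
time_s: 30.05
ee_pos: [0.5699, 0.0427, 0.1066]
tcp_rot: [-0.0, 1.0, 0.0, -0.001]
wrist_force: [1.4, 1.4, -5.5]
grip_width: 0.57
finger_force: 63.6
```

Emit:
{"op": "play_rows", "data": {
  "commands": [
    [0.6, 0.6, 1.2, 0, 0],
    [0.6, 1.1, 2.2, 0, 0],
    [0.6, 1.4, 2.8, 0, 0],
    [0.6, 1.57, 3.15, 0, 0],
    [0.6, 1.57, 3.15, 0, 0]
  ]
}}

```text
time_s: 30.55
ee_pos: [0.617, -0.0512, 0.1067]
tcp_rot: [-0.0, 1.0, -0.001, -0.001]
wrist_force: [-0.3, 0.0, -4.8]
grip_width: 0.569
finger_force: 63.7
```

Emit:
{"op": "play_rows", "data": {
  "commands": [
    [0.6, 0, 0, 0, 0],
    [0.6, 0, 0, 0, 0],
    [0.6, 0, 0, 0, 0]
  ]
}}

```text
time_s: 30.85
ee_pos: [0.6168, -0.0493, 0.1077]
tcp_rot: [-0.0, 1.0, 0.001, -0.0]
wrist_force: [0.3, 0.0, -5.2]
grip_width: 0.57
finger_force: 63.7
```

```bash
python3 go.py .618 -.0503 .0621
```

```text
t 30.85 p [ 0.6168 -0.0493  0.1077] j [-0.27  0.61  1.28  0.    1.26  1.3 ] xdir 0.09 zdir [-0.  0. -1.]
F [ 0.29  0.01 -5.22] grip 0.57 63.7 shift [0.039 0.034 1.518]
```

Emit:
{"op": "play_rows", "data": {
  "commands": [
    [0.6, 0.03, 0.03, 0.3, 0],
    [0.6, 0.03, 0.03, 0.6, 0],
    [0.6, 0.03, 0.03, 0.9, 0],
    [0.6, 0.03, 0.03, 0.9, 0],
    [0.6, 0.03, 0.03, 0.9, 0]
  ]
}}

```text
time_s: 31.35
ee_pos: [0.618, -0.0512, 0.0802]
tcp_rot: [-0.0, 1.0, 0.0, -0.0]
wrist_force: [1.1, -0.5, -3.9]
grip_width: 0.574
finger_force: 63.6
```

```bash
python3 go.py .618 -.0503 .0621
```

```text
t 31.35 p [ 0.618  -0.0512  0.0802] j [-0.27  0.64  1.31  0.    1.2   1.3 ] xdir 0.01 zdir [-0.001  0.    -1.   ]
F [ 1.15 -0.47 -3.88] grip 0.574 63.6 shift [ 0.001 -0.032  0.603]
```

Emit:
{"op": "play_rows", "data": {
  "commands": [
    [0.6, 0, -0.02, 0.12, 0],
    [0.6, 0, -0.02, 0.25, 0],
    [0.6, 0, -0.02, 0.37, 0],
    [0.6, 0, -0.02, 0.48, 0],
    [0.6, 0, -0.02, 0.48, 0]
  ]
}}

```text
time_s: 31.85
ee_pos: [0.6178, -0.0506, 0.0656]
tcp_rot: [-0.0, 1.0, 0.0, -0.0]
wrist_force: [-1.0, 0.0, -5.6]
grip_width: 0.571
finger_force: 63.6
```

```bash
python3 go.py .618 -.0503 .0621
```

```text
t 31.85 p [ 0.6178 -0.0506  0.0656] j [-0.27  0.65  1.32 -0.    1.17  1.3 ] xdir 0.01 zdir [-0.001  0.    -1.   ]
F [-0.97  0.01 -5.59] grip 0.571 63.6 shift [ 0.008 -0.008  0.115]
```

Emit:
{"op": "play_rows", "data": {
  "commands": [
    [0.6, 0, 0, 0.04, 0],
    [0.6, 0, 0, 0.08, 0],
    [0.6, 0, 0, 0.11, 0],
    [0.6, 0, 0, 0.13, 0],
    [0.6, 0, 0, 0.13, 0]
  ]
}}

```text
time_s: 32.35
ee_pos: [0.618, -0.0506, 0.0622]
tcp_rot: [-0.0, 1.0, 0.0, -0.0]
wrist_force: [-0.1, 0.1, -5.5]
grip_width: 0.57
finger_force: 63.6
```

```bash
python3 go.py .618 -.0503 .0621
```

```text
t 32.35 p [ 0.618  -0.0506  0.0622] j [-0.27  0.66  1.32 -0.    1.16  1.3 ] xdir 0.01 zdir [-0.  0. -1.]
F [-0.08  0.06 -5.5 ] grip 0.57 63.6 shift [-0.    -0.01   0.002]
```

Emit:
{"op": "play_rows", "data": {
  "commands": [
    [0.6, 0, 0, 0.02, 0],
    [0.6, 0, 0, 0.03, 0],
    [0.6, 0, 0, 0.04, 0],
    [0.6, 0, 0, 0.04, 0]
  ]
}}

```text
time_s: 32.75
ee_pos: [0.6182, -0.0506, 0.0617]
tcp_rot: [0.0, 1.0, 0.0, 0.0]
wrist_force: [-2.4, 0.6, 4.3]
grip_width: 0.572
finger_force: 64.4
```

```bash
python3 go.py .618 -.0503 .0621
```

```text
t 32.75 p [ 0.6182 -0.0506  0.0617] j [-0.27  0.66  1.33 -0.    1.16  1.3 ] xdir 0.02 zdir [ 0.001 -0.    -1.   ]
F [-2.41  0.6   4.31] grip 0.572 64.4 shift [-0.005 -0.011 -0.012]
```

The weight is seated. I'll release it, back off and look.

Emit:
{"op": "play_rows", "data": {
  "commands": [
    [0.4, 0, 0, -0.03, 0],
    [-0.2, 0, 0, -0.03, 0],
    [-0.8, 0, 0, -0.05, 0],
    [-1, 0, 0, -0.2, 0],
    [-1, 0, 0, -1, 0]
  ]
}}

```text
time_s: 33.25
ee_pos: [0.6171, -0.0504, 0.0896]
tcp_rot: [-0.001, 1.0, 0.0, -0.002]
wrist_force: [-0.2, -0.2, 0.4]
grip_width: 1.004
finger_force: 0.0
```

Emit:
{"op": "play_rows", "data": {
  "commands": [
    [-1, 0, 0, -1, 0],
    [-1, 0, -0.6, -2, 0],
    [-1, 0, -2, -2, 0],
    [-1, 0, -3.5, -2, 0],
    [-1, 0, -5, -2, 0]
  ]
}}

```text
time_s: 33.75
ee_pos: [0.6181, 0.1007, 0.152]
tcp_rot: [0.0, 1.0, -0.0, 0.001]
wrist_force: [0.8, 0.4, -1.1]
grip_width: 1.002
finger_force: 0.0
```

Emit:
{"op": "play_rows", "data": {
  "commands": [
    [-1, 0, 0, 0, 0],
    [-1, 0, 0, 0, 0]
  ]
}}

```text
time_s: 33.95
ee_pos: [0.6181, 0.1001, 0.1515]
tcp_rot: [0.0, 1.0, 0.001, 0.0]
wrist_force: [-0.2, -0.5, 0.7]
grip_width: 1.0
finger_force: 0.0
```

Run:
```python
from h import *
C=[((.6176,-.0503,z),r) for z,r in((.086,.025),(.052,.023),(.044,.03))]
o=[]
for n in("scene","top"):
    s=read_camera(n);u=proj(n,(.6176,-.0503,.05))[0].astype(int)
    crop(n,s,u[0]-35,u[1]-50,70,90,5.7,C,f"pics/z_{n}.png");o.append(cv2.imread(f"pics/z_{n}.png"))
cv2.imwrite("pics/z.png",np.hstack(o))
```

```text
(no output)
```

View pics/z.png

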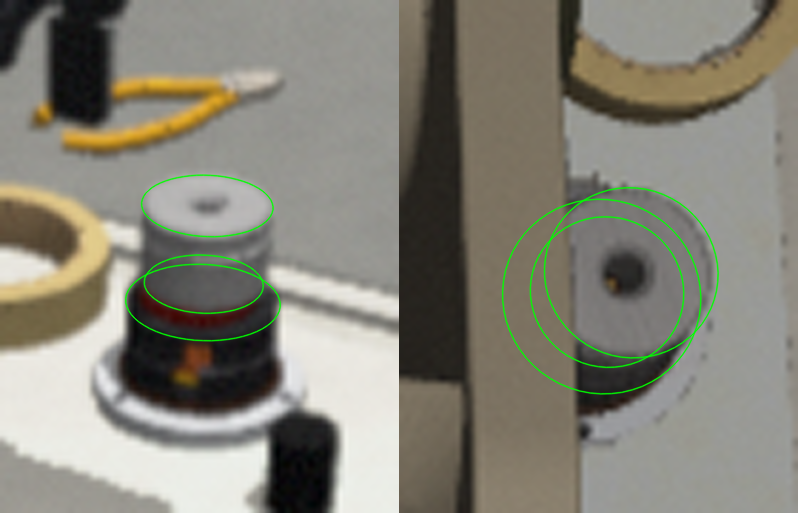

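The full stack stands upright and centred: seat, open half, bobbin, lid, red washer and weight, with the weight's top at the predicted height. Handing in.

```bash
python3 -c "
from rig import *
print(sign_off())"
```

```text
the job is handed in; nothing more can be done
None
```

The choke is stacked on the stud in the right order (open half, yellow bobbin, lid half, middle red washer, steel weight) and handed in at about 34 s; the sign-off returned no verdict, but the last pictures show it upright and centred.

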